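# Get the rubber stamp out from behind the desk clutter

## Task

Clear the tea tin, the glue bottle and the paper-clip tub off the grey tray and stand all three on the dark blue felt mat; with all three parked there, take the red-handled rubber stamp from the tray and stand it upright in the middle of the red ink pad, never touching the blue one with it. Then put the tin, the glue and the tub back upright on the tray, each on the spot where it stood at the start. Leave the stapler and the block of sticky notes where they are.

Things in the scene. Friction and masses are not known exactly. Their poses are not given: they have to be found in the camera images.
- tin: Round green tea tin with a brass-coloured lid, 56 mm diameter, 85 mm tall, upright, loose. Origin: centre of its underside; z up along its axis. Stands at the start on one of three spots of the grey tray (spots described there).
- glue: Round white glue bottle with a yellow label and an orange cone cap, loose, upright. Body 44 mm diameter up to 62 mm height, then narrowing; cap 22 mm wide from 70 mm to the top at 90 mm. Origin: centre of its underside; z up along its axis. On one of the three tray spots.
- tub: Round closed clear tub of coloured paper clips with a black lid (small steel disc on top), 58 mm diameter, 65 mm tall, loose, upright. Origin: centre of its underside; z up along its axis. On one of the three tray spots.
- stamp: Rubber stamp with a red handle, loose, upright. Square wooden foot 36 x 36 mm, 20 mm tall; on it a round upright handle, 24 mm diameter from 40 to 72 mm height (slimmer below), top at 80 mm. Origin: centre of its underside; z up, x and y along the foot's sides. Stands on the grey tray towards its rear, hemmed in left, right and in front by the tin, the glue and the tub.
- tray: Fixed grey tray, plate 160 (x) by 200 mm (y), 6 mm thick, with a lip 20 mm high along its rear (+x) edge. Origin: underside centre, on the desk; x points to the rear, away from the robot. At the start the stamp stands at about x, y = 35, 0 mm, of the others one in front at (-35, 0), fingers fit at its tray-y sides, one each at (30, 62) and (30, -62), fingers fit at their tray-x sides.
- mat: Fixed flat dark blue felt mat, 270 mm (its x) by 140 mm (its y), 4 mm thick, empty at the start, to the left or to the right of the tray. Origin: underside centre, on the desk. Three things fit in a row along its x, 85 mm apart.
- pad_red: Fixed red ink pad: grey case 84 x 84 mm with a raised flat rigid red cushion 70 x 70 mm. Its cushion is 14 mm above the origin, which is the centre of its underside, 4 mm above the desk; z up. Lies on a cork board on the other side of the tray from the mat, beside the blue pad.
- pad_blue: Fixed blue ink pad, like the red one but blue; not to be touched by the stamp. Origin: centre of its underside.
- stapler: Black desk stapler, loose, 140 x 36 mm, 51 mm tall, lying across in front of the tray on the robot's side; to be left alone. Origin: underside centre, x along its length.
- notes: Block of yellow sticky notes with an orange top, loose, 50 x 50 mm, 36 mm tall, on the robot's side of the tray, to its left; to be left alone. Origin: underside centre.

How it is judged:
On the way, in this order (a step that is already met when the one before it is completed fails the run):
1. tin, glue and tub all stand upright and released with their centres over the blue mat (x of tin in the frame of mat between -0.135 and 0.135 m and y of tin in the frame of mat between -0.07 and 0.07 m and z of tin in the frame of mat between 0 and 0.008 m and angle between each of tin, glue, tub's own z axis and vertical below 0.12 rad and linear speed of each of tin, glue, tub below 0.03 m/s and contact force between the fingers and tin below 0.3 N and x of glue in the frame of mat between -0.135 and 0.135 m and y of glue in the frame of mat between -0.07 and 0.07 m and z of glue in the frame of mat between 0 and 0.008 m and contact force between the fingers and glue below 0.3 N and x of tub in the frame of mat between -0.135 and 0.135 m and y of tub in the frame of mat between -0.07 and 0.07 m and z of tub in the frame of mat between 0 and 0.008 m and contact force between the fingers and tub below 0.3 N), for 0.2 s.
2. the stamp stands upright and released on the red ink pad, within 15 mm of its centre, while the three others still stand on the mat (all of step 1 and horizontal distance between stamp and pad_red below 0.015 m and z of stamp in the frame of pad_red between 0.01 and 0.018 m and angle between stamp's own z axis and vertical below 0.12 rad and linear speed of stamp below 0.03 m/s and contact force between the fingers and stamp below 0.3 N), for 0.2 s.
At the end, for the whole second after the job is handed in: The stamp stands upright on the red ink pad, its centre within 15 mm of the pad's centre; tin, glue and tub stand upright on the tray, each within 15 mm of where it stood at the start; all released and at rest (horizontal distance between stamp and pad_red below 0.015 m and z of stamp in the frame of pad_red between 0.01 and 0.018 m and angle between each of stamp, tin, glue, tub's own z axis and vertical below 0.12 rad and linear speed of each of stamp, tin, glue, tub below 0.03 m/s and contact force between the fingers and stamp below 0.3 N and distance of each of tin, glue, tub from where it was at the start of the episode below 0.015 m and contact force between the fingers and tin below 0.3 N and contact force between the fingers and glue below 0.3 N and contact force between the fingers and tub below 0.3 N); the robot touches nothing.
It fails at once if the stapler is shifted by more than 30 mm (distance of stapler from where it was at the start of the episode above 0.03 m).
It fails at once if the block of notes is shifted by more than 30 mm (distance of notes from where it was at the start of the episode above 0.03 m).
It fails at once if the stamp touches the blue ink pad (contact force between stamp and pad_blue above 0.3 N).
It also fails if it takes over 136 s, if anything falls off the work surface, if the arm or the gripper's body presses on something with over 40 N, if the wrist force passes 120 N, or if a joint passes its speed limit or range.

## Robot

A 6-joint arm with a two-finger parallel gripper is mounted at the origin on the work surface. World frame = base frame: x ahead of the robot, y to its left, z up, the work surface at z = 0. Lengths are in m, angles in rad, forces in N, time in s.
With the tool pointing down it reaches from about 0.4 to 0.825 m from the base axis. Payload 7 kg.
Tool frame: the origin (TCP) lies midway between the tips of the shut fingers; the grasp point (between the pads) lies 19 mm behind it (arm.hold_point_z is the distance from the TCP to the grasp point, in m); z points along the fingers, x is the direction in which the jaws open and shut, and the axes are right-handed (so a half turn about z gives the same grasp; the last joint's range is limited). The gripper opens to 88 mm and grips with 3 to 60 N. Pads are 19 mm wide; open, the fingers measure 130 mm over their backs; the gripper's body (78 mm by 193 mm) begins 47 mm behind the grasp point.
Start: joints at [-0.896, 0.359, 0.012, 0, -1.224, -0.288], TCP at [0.255, -0.625, 0.227] pointing down, gripper open.
Joint ranges: [-3.07, 3.07], [-1.43, 2.12], [-1.02, 1.25], [-3.03, 1.67], [-3.05, -0], [-3.03, 3.03]. Speed limits (rad/s): [2.39, 2.39, 3.01, 3.14, 3.14, 3.14].

## Interface

Orientations are given as [roll, pitch, yaw] about the fixed x, y, z axes, in that order (R = Rz(yaw) Ry(pitch) Rx(roll)).
In Python, from station import readout, viewer, job, arm gives the robot as it stands.
- The arm moves only by the tool apply_moves, never from a script. Its argument "deltas" is text: rows parted by semicolons, each of 4 numbers parted by spaces: the shift along the tool's x, y, z in cm, then the turn about the tool's z in rad. A call has 1 to 10 rows; each row shifts and turns the commanded pose from where the row before left it, along the tool's axes as they then stand; what a row does not reach is not made up. A row lasts 1/8 s, in which the tool goes at most 62.5 mm and 10.7 degrees, less where a joint would pass 70% of its speed; a pose out of reach is approached as far as the arm can. A call is refused whole if a number of a shift passes 6.25 or a number of a turn 0.188, either way. A call with a gripper value outside its range is refused whole. "gripper" is the closure, from -1 (fully open) to 1 (shut), so that 0 is half open, set as the call begins (left out, the last holds). The fingers move at their own pace and stop on an object; "squeeze" is the grip in N (left out, the last holds). Time passes only in rows, so rows that do not move let the fingers close. It gives the time, the measured TCP pose, the force and the opening at its end, in the units of the state.
- readout.get_state(): the state, without advancing time (a new reading comes with each control period).
- viewer.grab_frame(name): name is "scene" or "top" or "wrist"; returns a dict with "image" (384x512x3 uint8, red, green, blue), "camera_matrix" (3x3 intrinsics, pixels), "cam_to_world" (4x4, takes a point from camera to world coordinates). Camera axes: x right, y up, looking along -z (the intrinsics and any distortion apply to the point x, -y, -z); pixel columns grow to the right and rows downward; lengths in m; the calibration is good to about 2 mm. A picture is of the moment at which its call begins. There is no depth.
- job.job_done(): hands the job in, once; it reports no verdict.
Trained networks look in the newest picture that a camera, given by its name, has taken for a name from the list of things; names that differ only in an ending like _2 or _b are one class to them, and where a whole thing is asked for, a point or a joint stands for the part that bears it (a point fixed in the world has none). Each returns a list of dicts, best first, with "conf" (0 to 1); they miss things now and then, are a little off and sometimes report something else, mostly with a low value. They report only what shows in the picture. A call takes as long as a camera call.
- viewer.silhouettes(camera, query): "region" (384x512 bool, what is visible of it) and "extent" ([left, top, width, height] in pixels, round what is visible of it).
The state is a dict: "t": time; "q": joint angles; "qd": joint speeds; "joint_efforts": joint torques, N m; "eef_pos": TCP position; "ee_rot": TCP orientation; "force": force on the tool from outside, world axes, zero at the start; "moment": the same for the moment, N m; "width": finger opening in m.
Only numpy, scipy, OpenCV 4.12 (cv2) and the standard library are available. Lean on these libraries where they do the work, as an engineer would, in place of code of your own. Each camera call takes 0.05 s, during which the arm holds its last target.

## Working session

There is one attempt and no reset: what is moved stays moved. The work goes in short steps, Python scripts to look and compute and a tool call to move; the robot and the scene stay as the last step left them, time stands still between calls to the robot, and variables do not carry over. Pictures are saved under pics/ and viewed, and the job is handed in when it is done.

Besides the shell and the picture viewer there is one more tool, called after "Request:" by a JSON object that holds its "method" and its "body", one argument or row to a line. apply_moves: Moves the arm, as the interface text tells. Its arguments: {"type":"object","properties":{"deltas":{"type":"string"},"gripper":{"type":"number"},"squeeze":{"type":"number"}},"required":["deltas"]}

```bash
ls; mkdir -p pics
cat > h.py <<'E'
import numpy as np,cv2
from station import readout,viewer,job,arm
def snap(n,f):
    d=viewer.grab_frame(n); cv2.imwrite('pics/'+f,cv2.cvtColor(d['image'],cv2.COLOR_RGB2BGR)); return d
def ray(d,u,v,z):
    K=d['camera_matrix'];T=d['cam_to_world']
    p=np.linalg.inv(K)@[u,v,1]; r=T[:3,:3]@np.array([p[0],-p[1],-p[2]]);o=T[:3,3]
    return o+r*(z-o[2])/r[2]
def proj(d,P):
    K=d['camera_matrix'];T=d['cam_to_world']
    c=T[:3,:3].T@(np.asarray(P)-T[:3,3]); q=K@np.array([c[0],-c[1],-c[2]]); return q[:2]/q[2]
E
python3 - <<'E'
from h import *
print(readout.get_state())
for n in('scene','top'):
    d=snap(n,n+'0.png'); print(d['camera_matrix'],d['cam_to_world'].round(3).tolist())
    for q in 'tin glue tub stamp tray mat pad_red pad_blue stapler notes'.split():
        for r in viewer.silhouettes(n,q)[:2]: print(n,q,r['conf'],r['extent'])
E
```

```text
pics
{'t': 0.0, 'q': array([-8.95888646e-01,  3.59393912e-01,  1.10539819e-02, -3.48533745e-04,
       -1.22408799e+00, -2.88126396e-01]), 'qd': array([ 0.00213511, -0.00130237,  0.00013386, -0.00209922,  0.00033463,
       -0.00055327]), 'joint_efforts': array([ 6.00043259e-04, -5.82719064e+01,  2.93059140e+01,  6.99768886e+00,
        6.81325051e-03, -1.37835950e-04]), 'eef_pos': array([ 0.25442293, -0.62468747,  0.22561631]), 'ee_rot': array([-3.14144312e+00, -1.65744077e-03,  1.95745879e+00]), 'force': array([-0.21097085,  0.06121356, -0.22399652]), 'moment': array([-0.00564231,  0.02095095, -0.04077456]), 'width': 0.08792705503422271}
[[429.56696984   0.         249.17980339]
 [  0.         429.56696984 196.76739572]
 [  0.           0.           1.        ]] [[0.6, -0.465, 0.651, 1.195], [0.8, 0.363, -0.478, -0.495], [-0.014, 0.807, 0.59, 0.657], [0.0, 0.0, 0.0, 1.0]]
scene tin 0.69 [271.3, 192.0, 27.0, 41.9]
scene glue 0.59 [244.9, 217.0, 19.2, 45.0]
scene tub 0.92 [233.7, 196.6, 25.8, 34.8]
scene tub 0.64 [259.7, 153.2, 22.8, 20.7]
scene stamp 0.77 [263.7, 210.2, 18.0, 36.4]

[... 270 characters left out ...]
52.5102606    0.         255.48846727]
 [  0.         352.5102606  191.9269443 ]
 [  0.           0.           1.        ]] [[0.007, 0.997, -0.079, 0.448], [-1.0, 0.006, -0.009, -0.01], [-0.009, 0.079, 0.997, 0.981], [0.0, 0.0, 0.0, 1.0]]
top tin 0.8 [228.7, 144.2, 22.4, 25.8]
top glue 0.72 [279.5, 138.0, 13.5, 16.7]
top tub 0.7 [262.3, 162.5, 18.9, 24.3]
top stamp 0.51 [258.4, 143.7, 11.7, 13.0]
top tray 0.69 [225.2, 126.3, 82.4, 76.8]
top mat 0.61 [109.0, 147.4, 57.6, 97.1]
top pad_red 0.97 [367.3, 160.7, 29.4, 29.0]
top pad_blue 0.66 [361.9, 208.9, 30.4, 31.9]
top pad_blue 0.32 [258.3, 143.0, 10.8, 17.2]
top stapler 0.68 [236.7, 232.7, 49.4, 15.3]
top notes 0.78 [183.3, 228.3, 21.5, 21.3]
```

Run:
```python
import cv2
a=cv2.imread('pics/top0.png');cv2.imwrite('pics/t1.png',cv2.resize(a[90:260,90:410],None,fx=2.5,fy=2.5,interpolation=cv2.INTER_CUBIC))
a=cv2.imread('pics/scene0.png');cv2.imwrite('pics/s1.png',cv2.resize(a[120:300,60:400],None,fx=2.3,fy=2.3,interpolation=cv2.INTER_CUBIC))
```

```text
(no output)
```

View pics/t1.png

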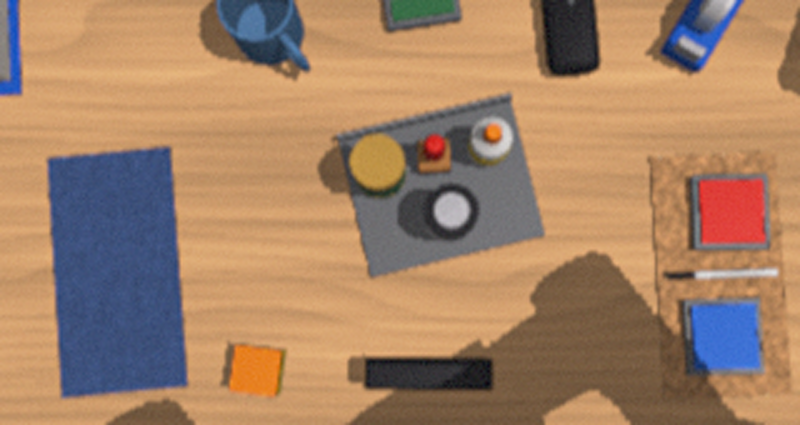

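View pics/s1.png

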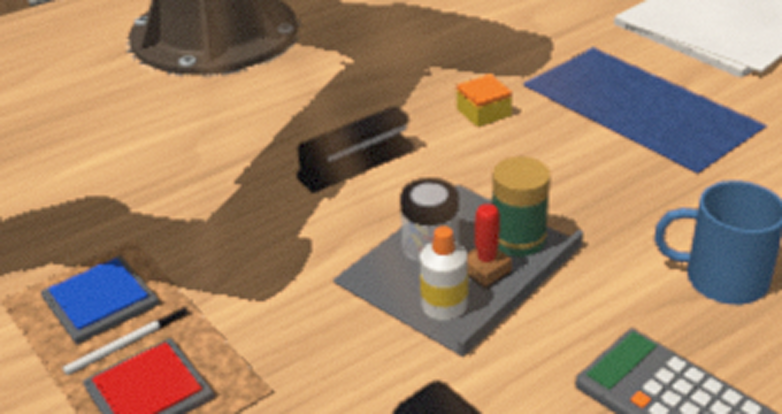

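Run:
```python
from h import *
d=viewer.grab_frame('top'); s=viewer.grab_frame('scene')
print(arm.hold_point_z, [a for a in dir(arm) if a[0]!='_'])
hz=dict(mat=.004,pad_red=.018,pad_blue=.018,notes=.036,stapler=.051,tray=.006)
for q,z in hz.items():
    r=viewer.silhouettes('top',q)
    if not r: print(q,None);continue
    m=r[0]['region'].astype(np.uint8)
    c=max(cv2.findContours(m,0,cv2.CHAIN_APPROX_NONE)[0],key=len)[:,0]
    w=np.array([ray(d,u,v,z)[:2] for u,v in c],np.float32)
    (cx,cy),(a,b),th=cv2.minAreaRect(w); print(q,round(cx,4),round(cy,4),round(a,3),round(b,3),round(th,1), cv2.boxPoints(((cx,cy),(a,b),th)).round(3).tolist())
hs=cv2.cvtColor(d['image'],cv2.COLOR_RGB2HSV)
# colour blobs on top
def blob(name,mask,z):
    n,l,st,ce=cv2.connectedComponentsWithStats(mask.astype(np.uint8))
    for i in range(1,n):
        if st[i,4]>15: print(name,st[i].tolist(),ce[i].round(1),ray(d,*ce[i],z).round(4))
H,S,V=[hs[...,i].astype(int) for i in range(3)]
roi=np.zeros(H.shape,bool);roi[125:195,222:310]=1
blob('orange cap',roi&(H<16)&(H>7)&(S>190)&(V>200),.094)
blob('red',roi&((H<5)|(H>172))&(S>170),.08)
cv2.imwrite('pics/t2.png',cv2.resize(cv2.cvtColor(d['image'][120:205,215:315],cv2.COLOR_RGB2BGR),None,fx=7,fy=7,interpolation=cv2.INTER_NEAREST))
```

```text
0.0188 ['Unreachable', 'hold_point_z']
mat 0.5081 0.331 0.273 0.144 6.0 [[0.36500000953674316, 0.3889999985694885], [0.3799999952316284, 0.24500000476837158], [0.6510000228881836, 0.27300000190734863], [0.6359999775886536, 0.4169999957084656]]
pad_red 0.576 -0.3476 0.083 0.087 0.3 [[0.5339999794960022, -0.30399999022483826], [0.5350000262260437, -0.39100000262260437], [0.6179999709129333, -0.39100000262260437], [0.6169999837875366, -0.30399999022483826]]
pad_blue 0.4392 -0.3346 0.081 0.082 0.4 [[0.39800000190734863, -0.2939999997615814], [0.39899998903274536, -0.37599998712539673], [0.47999998927116394, -0.375], [0.47999998927116394, -0.2930000126361847]]
notes 0.3989 0.1656 0.053 0.056 0.4 [[0.3720000088214874, 0.1940000057220459], [0.37299999594688416, 0.13699999451637268], [0.4259999990463257, 0.1379999965429306], [0.42500001192092896, 0.1940000057220459]]
stapler 0.3996 -0.0167 0.034 0.131 0.4 [[0.38199999928474426, 0.04899999871850014], [0.382999986410141, -0.0820000022649765], [0.4169999957084656, -0.0820000022649765], [0.41600000858306885, 0.04899999871850014]]
tray 0.6069 -0.0293 0.168 0.202 13.6 [[0.5019999742507935, 0.04899999871850014], [0.5490000247955322, -0.1469999998807907], [0.7120000123977661, -0.1080000028014183], [0.6650000214576721, 0.08900000154972076]]
orange cap [285, 141, 5, 4, 18] [287.  142.5] [ 0.6454 -0.0815  0.094 ]
red [260, 144, 8, 10, 61] [263.2 148.6] [ 0.6322 -0.0211  0.08  ]
```

View pics/t2.png

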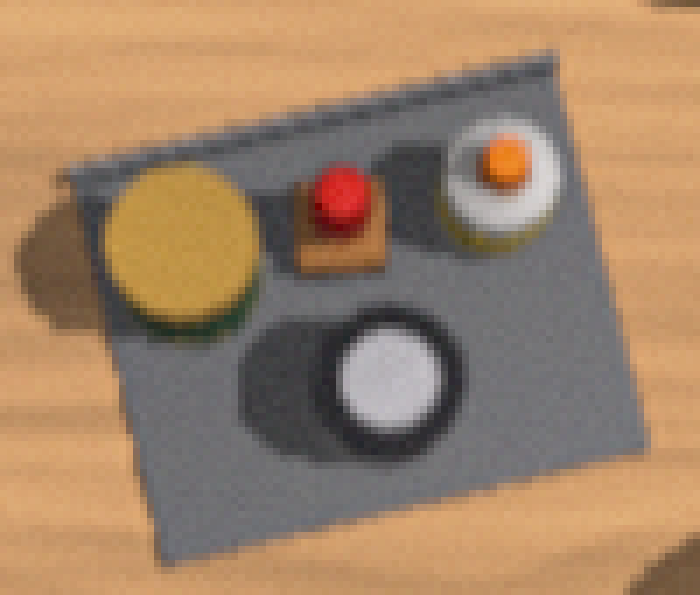

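Run:
```python
from h import *
d=viewer.grab_frame('top'); s=viewer.grab_frame('scene')
f=lambda u,v:((u+.5)/7-.5+215,(v+.5)/7-.5+120)
for n,p,z in [('tin',(182,243),.091),('tub',(391,381),.071),('cap',(507,162),.096),('fl',(163,566),.006),('fr',(648,449),.006),('rr',(555,52),.02),('rl',(58,175),.02)]: print(n,ray(d,*f(*p),z).round(4))
fl,fr=[ray(d,*f(*p),.006)[:2] for p in((163,566),(648,449))]
yv=(fl-fr)/np.linalg.norm(fl-fr); xv=np.array([yv[1],-yv[0]]); print(np.linalg.norm(fl-fr),np.degrees(np.arctan2(xv[1],xv[0])))
o=(fl+fr)/2+xv*.08; print('o',o)
for n,a in dict(stamp=(35,0),tub=(-35,0),tin=(30,62),glue=(30,-62)).items(): 
    p=o+xv*a[0]/1e3+yv*a[1]/1e3; print(n,p.round(4), 'scene px top', proj(s,[*p,dict(tin=.091,glue=.096,tub=.071,stamp=.086)[n]]).round(1))
cv2.imwrite('pics/s2.png',cv2.resize(cv2.cvtColor(s['image'][175:285,195:315],cv2.COLOR_RGB2BGR),None,fx=6,fy=5,interpolation=cv2.INTER_NEAREST))
for q in 'tin glue tub stamp'.split(): print(q,viewer.silhouettes('scene',q)[0]['extent'])
```

```text
tin [0.6149 0.0369 0.091 ]
tub [ 0.5672 -0.0402  0.071 ]
cap [ 0.6444 -0.0813  0.096 ]
fl [0.5015 0.0476 0.006 ]
fr [ 0.5491 -0.1444  0.006 ]
rr [ 0.7055 -0.1065  0.02  ]
rl [0.6552 0.0899 0.02  ]
0.19778783180166043 13.93390312748181
o [ 0.60293312 -0.02913497]
stamp [ 0.6369 -0.0207] scene px top [273.5 210.5]
tub [ 0.569  -0.0376] scene px top [248.5 203.9]
tin [0.6171 0.0383] scene px top [288.2 194.5]
glue [ 0.647  -0.0821] scene px top [253.7 220.3]
tin [271.3, 190.3, 25.7, 41.5]
glue [245.1, 218.8, 19.3, 42.7]
tub [234.3, 196.2, 25.0, 36.3]
stamp [261.6, 207.5, 22.4, 37.5]
```

View pics/s2.png

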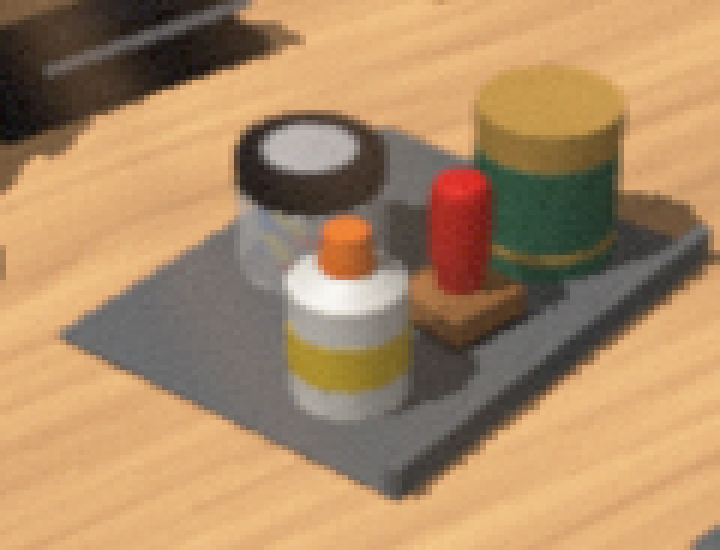

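```bash
cat >> h.py <<'E'
def plan(*wps,step=.045,start=None):
    """wps: (x,y,z,yawdeg); prints rows"""
    from scipy.spatial.transform import Rotation as Ro
    st=readout.get_state(); p=st['eef_pos'].copy(); y=st['ee_rot'][2]
    print('t',round(st['t'],2),'at',p.round(4),'yaw',round(np.degrees(y),2),'rpy',st['ee_rot'].round(4),'w',round(st['width'],4),'F',st['force'].round(1),'q',st['q'].round(2))
    rows=[]
    for w in wps:
        t=np.array(w[:3]); ty=np.radians(w[3]); dy=(ty-y+np.pi)%(2*np.pi)-np.pi
        sm=w[4] if len(w)>4 else step
        n=max(int(np.ceil(np.linalg.norm(t-p)*1.25/sm)),int(np.ceil(abs(dy)/.16)),1)
        # ramped profile
        wt=np.ones(n)
        if n>3: wt[0]=wt[-1]=.5
        wt/=wt.sum(); p0=p.copy();y0=y
        for k in range(n):
            f=wt[:k+1].sum(); tp=p0+(t-p0)*f; tyw=y0+dy*(k+1)/n
            dl=tp-p; c,s=np.cos(y),np.sin(y)
            r=np.round([100*(dl[0]*c+dl[1]*s),100*(dl[0]*s-dl[1]*c),-100*dl[2],-(tyw-y)],2)
            rows.append(r); p=p+np.array([r[0]*c+r[1]*s,r[0]*s-r[1]*c,-r[2]])/100; y=y-r[3]
        rows.append('|')
    out=[];cnt=0
    for r in rows:
        if isinstance(r,str): out.append('  <wp>');continue
        out.append(' '.join('%g'%(v+0) for v in r)+';');cnt+=1
        if cnt%10==0: out.append('\n')
    print(' '.join(out))
E
python3 - <<'E'
from h import *
plan((.568,-.0395,.17,103.8))
E
```

```text
t 1.8 at [ 0.2546 -0.6251  0.2266] yaw 112.16 rpy [3.1416e+00 1.0000e-04 1.9576e+00] w 0.0879 F [0.8 0.1 0.4] q [-0.9   0.36  0.01 -0.   -1.22 -0.29]
1.18 1.42 0.16 0.01; 2.38 2.82 0.31 0.01; 2.42 2.79 0.32 0; 2.41 2.79 0.31 0.01; 2.44 2.77 0.31 0.01; 2.47 2.74 0.32 0.01; 2.49 2.72 0.31 0; 2.5 2.72 0.32 0.01; 2.52 2.69 0.31 0.01; 2.55 2.67 0.32 0.01; 
 2.57 2.64 0.31 0; 2.58 2.64 0.31 0.01; 2.6 2.62 0.32 0.01; 2.63 2.59 0.31 0.01; 2.65 2.56 0.32 0.01; 2.68 2.54 0.31 0; 2.68 2.54 0.32 0.01; 2.71 2.51 0.31 0.01; 1.36 1.24 0.16 0.01;   <wp>
```

Request:
{"method": "apply_moves", "body": {
  "deltas": "1.2 1.4 0.2 0.01; 2.4 2.8 0.3 0.01; 2.4 2.8 0.3 0; 2.4 2.8 0.3 0.01; 2.4 2.8 0.3 0.01; 2.5 2.7 0.3 0.01; 2.5 2.7 0.3 0; 2.5 2.7 0.3 0.01; 2.5 2.7 0.3 0.01; 2.5 2.7 0.3 0.01",
  "gripper": -1
}}

```text
t: 3.05
eef_pos: [0.4202, -0.3149, 0.1976]
ee_rot: [3.141, 0.0, 1.877]
force: [-0.5, -1.5, -0.3]
width: 0.0875
```

Request:
{"method": "apply_moves", "body": {
  "deltas": "2.6 2.6 0.3 0; 2.6 2.6 0.3 0.01; 2.6 2.6 0.3 0.01; 2.6 2.6 0.3 0.01; 2.6 2.6 0.3 0.01; 2.7 2.5 0.3 0; 2.7 2.5 0.3 0.01; 2.7 2.5 0.3 0.01; 1.4 1.2 0.2 0.01; 0 0 0 0"
}}

```text
t: 4.3
eef_pos: [0.566, -0.0392, 0.1713]
ee_rot: [-3.141, -0.0, 1.809]
force: [0.2, 0.1, -0.5]
width: 0.0877
```

Run:
```python
from h import *
d=snap('wrist','w1.png')
for n,p in dict(tin=(.6155,.0372,.091),tub=(.568,-.0395,.071),glue=(.6455,-.082,.096),stamp=(.635,-.021,.086)).items(): print(n,proj(d,p))
plan((.568,-.0395,.037,103.8,.035))
```

```text
tin [338.68593444 281.1833417 ]
tub [258.02383063 195.37081712]
glue [180.70813626 285.73106363]
stamp [260.7275546  283.57179872]
t 4.35 at [ 0.5656 -0.0399  0.1714] yaw 103.62 rpy [-3.1410e+00 -1.0000e-04  1.8085e+00] w 0.0878 F [ 0.1 -0.1  0.4] q [ 0.27  0.23 -0.31 -0.   -1.04 -1.61]
0 0.03 1.68 0; -0.01 0.06 3.36 0; 0 0.06 3.36 0; 0 0.06 3.36 0; -0.01 0.03 1.68 0;   <wp>
```

View pics/w1.png

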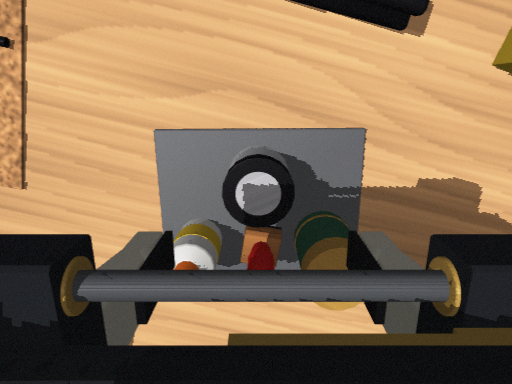

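Request:
{"method": "apply_moves", "body": {
  "deltas": "0 0.05 1.7 0; 0 0.05 3.3 0; 0 0.05 3.3 0; 0 0.05 3.3 0; 0 0 1.8 0; 0 0 0 0"
}}

```text
t: 5.1
eef_pos: [0.566, -0.041, 0.0355]
ee_rot: [-3.138, -0.0, 1.806]
force: [0.1, 0.2, 0.0]
width: 0.0876
```

Request:
{"method": "apply_moves", "body": {
  "deltas": "0 0 0 0; 0 0 0 0; 0 0 0 0; 0 0 0 0; 0 0 0 0; 0 0 0 0",
  "gripper": 1,
  "squeeze": 15
}}

```text
t: 5.85
eef_pos: [0.5683, -0.0398, 0.0382]
ee_rot: [3.141, 0.0, 1.808]
force: [-1.9, 0.7, 5.4]
width: 0.0577
```

Run:
```python
from h import *
plan((.5675,-.0395,.16,103.7,.035),(.511,.301,.155,103.7,.045),(.511,.301,.036,103.7,.03))
```

```text
t 5.85 at [ 0.5683 -0.0398  0.0382] yaw 103.58 rpy [3.1408e+00 1.0000e-04 1.8078e+00] w 0.0577 F [-1.9  0.7  5.4] q [ 0.27  0.38 -0.45  0.   -0.74 -1.61]
0.01 -0.01 -1.52 0; 0.01 -0.02 -3.05 0; 0.01 -0.02 -3.04 0; 0.01 -0.01 -3.05 0; 0 -0.01 -1.52 0;   <wp> 1.91 0.14 0.03 0; 3.83 0.28 0.05 0; 3.82 0.27 0.06 0; 3.83 0.28 0.05 0; 3.82 0.28 0.06 0; 
 3.83 0.28 0.05 0; 3.83 0.28 0.06 0; 3.82 0.27 0.05 0; 3.83 0.28 0.06 0; 1.91 0.14 0.03 0;   <wp> 0 0 1.49 0; 0 0 2.97 0; 0 0 2.98 0; 0 0 2.97 0; 0 0 1.49 0; 
   <wp>
```

Request:
{"method": "apply_moves", "body": {
  "deltas": "0 0 -1.5 0; 0 0 -3 0; 0 0 -3 0; 0 0 -3 0; 0 0 -1.7 0; 1.9 0.1 0 0; 3.8 0.3 0 0; 3.8 0.3 0.1 0; 3.8 0.3 0.1 0; 3.8 0.3 0.1 0"
}}

```text
t: 7.1
eef_pos: [0.5394, 0.1311, 0.156]
ee_rot: [-3.141, 0.0, 1.808]
force: [0.8, 0.3, -0.9]
width: 0.0577
```

Request:
{"method": "apply_moves", "body": {
  "deltas": "3.8 0.3 0 0; 3.8 0.3 0.1 0; 3.8 0.3 0 0; 3.8 0.3 0.1 0; 1.9 0.1 0 0; 0 0 0 0; 0 0 1.5 0; 0 0 3 0; 0 0 3 0; 0 0 0 0"
}}

```text
t: 8.35
eef_pos: [0.5115, 0.2961, 0.0766]
ee_rot: [-3.136, 0.003, 1.806]
force: [0.3, 0.5, -1.0]
width: 0.0578
```

Run:
```python
from h import *
plan((.511,.301,.0365,103.7,.03))
```

```text
t 8.35 at [0.5115 0.2961 0.0766] yaw 103.47 rpy [-3.1365e+00  2.9000e-03  1.8058e+00] w 0.0578 F [ 0.3  0.5 -1. ] q [ 0.85  0.36 -0.36 -0.   -0.85 -2.19]
0.25 0.03 2.01 0; 0.24 0.03 2 0;   <wp>
```

Request:
{"method": "apply_moves", "body": {
  "deltas": "0.2 0 1.8 0; 0.1 0 1.2 0; 0 0 0.6 0; 0 0 0 0; 0 0 0 0"
}}

```text
t: 8.98
eef_pos: [0.5126, 0.3018, 0.0441]
ee_rot: [3.141, -0.0, 1.808]
force: [0.5, 0.7, -1.0]
width: 0.0578
```

Run:
```python
from h import *
plan((.511,.301,.0365,103.7,.03))
```

```text
t 8.97 at [0.5126 0.3018 0.0441] yaw 103.57 rpy [ 3.1409e+00 -4.0000e-04  1.8077e+00] w 0.0578 F [ 0.5  0.7 -1. ] q [ 0.86  0.4  -0.39  0.   -0.78 -2.19]
-0.04 -0.18 0.76 0;   <wp>
```

Request:
{"method": "apply_moves", "body": {
  "deltas": "0 0 0.5 0; 0 0 0.3 0; 0 0 0 0; 0 0 0 0"
}}

```text
t: 9.48
eef_pos: [0.5124, 0.3017, 0.0359]
ee_rot: [3.141, -0.0, 1.808]
force: [-1.0, -1.2, 4.4]
width: 0.0578
```

Request:
{"method": "apply_moves", "body": {
  "deltas": "0 0 0 0; 0 0 0 0; 0 0 0 0; 0 0 0 0; 0 0 -1.5 0; 0 0 -3 0; 0 0 -3 0; 0 0 -3 0; 0 0 -2 0; 0 0 0 0",
  "gripper": -1
}}

```text
t: 10.72
eef_pos: [0.5132, 0.3024, 0.1635]
ee_rot: [3.138, -0.002, 1.808]
force: [0.9, 0.4, -0.5]
width: 0.0879
```

Run:
```python
from h import *
d=snap('top','t3.png')
plan((.6155,.0372,.16,193.8,.045),(.6155,.0372,.037,193.8,.03))
for q,z in(('tub',.069),('tin',.091)):
    for r in viewer.silhouettes('top',q)[:2]:
        e=r['extent'];print(q,r['conf'],e,ray(d,e[0]+e[2]/2,e[1]+e[2]/2,z))
cv2.imwrite('pics/t3z.png',cv2.resize(cv2.imread('pics/t3.png')[90:260,90:410],None,fx=2.5,fy=2.5))
```

```text
t 10.78 at [0.5126 0.302  0.1619] yaw 103.57 rpy [ 3.1397e+00 -1.4000e-03  1.8076e+00] w 0.0878 F [ 0.4 -0.2 -0.7] q [ 0.86  0.28 -0.26 -0.   -1.03 -2.19]
-1.56 0.21 0.01 -0.16; -3.16 -0.08 0.02 -0.15; -3.11 -0.55 0.02 -0.16; -2.97 -1.04 0.03 -0.16; -2.78 -1.51 0.02 -0.16; -2.5 -1.92 0.02 -0.15; -2.19 -2.28 0.02 -0.16; -1.79 -2.6 0.02 -0.16; -1.36 -2.85 0.02 -0.16; -0.44 -1.51 0.01 -0.15; 
   <wp> 0 0 1.23 0; 0 0 2.46 0; 0 0 2.46 0; 0 0 2.46 0; 0 0 2.46 0; 0 0 1.23 0;   <wp>
tub 0.44 [130.7, 195.9, 27.9, 8.7] [0.47212099 0.28533131 0.069     ]
tin 0.55 [230.2, 140.5, 21.4, 31.5] [0.62292558 0.03609109 0.091     ]
tin 0.4 [181.9, 227.7, 21.5, 20.6] [0.40057921 0.15510466 0.091     ]
```

View pics/t3z.png

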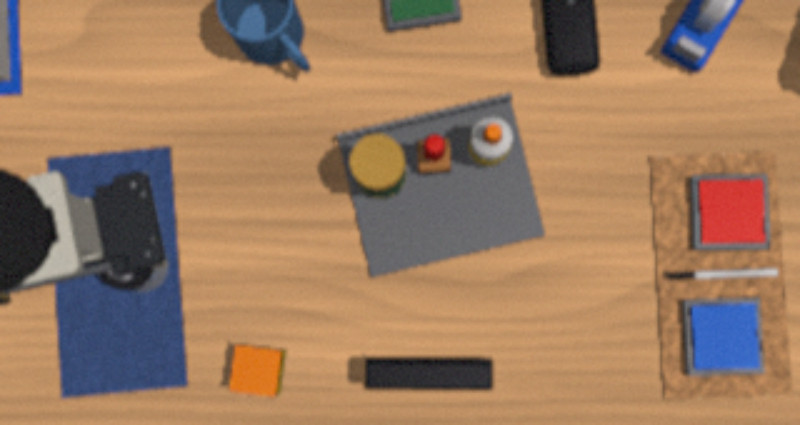

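Request:
{"method": "apply_moves", "body": {
  "deltas": "-1.6 0.2 0 -0.16; -3.2 -0.1 0 -0.15; -3.1 -0.5 0 -0.16; -3 -1 0 -0.16; -2.8 -1.5 0 -0.16; -2.5 -1.9 0 -0.15; -2.2 -2.3 0 -0.16; -1.8 -2.6 0 -0.16; -1.4 -2.9 0 -0.16; -0.4 -1.5 0 -0.15"
}}

```text
t: 12.12
eef_pos: [0.6163, 0.0341, 0.1593]
ee_rot: [-3.141, -0.002, -2.902]
force: [0.4, -0.0, -0.8]
width: 0.0878
```

Request:
{"method": "apply_moves", "body": {
  "deltas": "0 0 0 0; 0 0 0 0"
}}

```text
t: 12.38
eef_pos: [0.616, 0.036, 0.1599]
ee_rot: [3.142, -0.001, -2.908]
force: [-0.1, 1.2, -0.5]
width: 0.0882
```

Run:
```python
from h import *
plan((.6155,.0372,.16,193.8,.045),(.6155,.0372,.037,193.8,.03))
d=snap('wrist','w2.png')
for n,p in dict(tin=(.6155,.0372,.091),glue=(.6455,-.082,.096),stamp=(.635,-.021,.086)).items(): print(n,proj(d,p))
```

```text
t 12.38 at [0.616  0.036  0.1599] yaw -166.64 rpy [ 3.1416e+00 -1.3000e-03 -2.9084e+00] w 0.0882 F [-0.1  1.2 -0.5] q [ 0.37  0.31 -0.21 -0.   -1.05 -0.14]
0.02 0.13 -0.01 -0.01;   <wp> 0 0 1.23 0; 0 0 2.46 0; 0 0 2.46 0; 0 0 2.46 0; 0 0 2.46 0; 0 0 1.23 0;   <wp>
tin [259.38613919 205.5437705 ]
glue [256.47386986   8.34303032]
stamp [251.00400138 115.53605217]
```

View pics/w2.png

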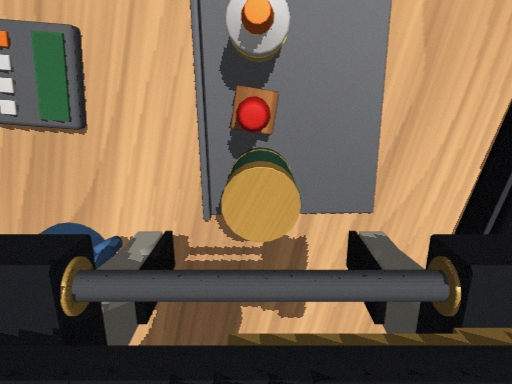

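Request:
{"method": "apply_moves", "body": {
  "deltas": "0 0 1.2 -0.01; 0 0 2.5 0; 0 0 2.5 0; 0 0 2.5 0; 0 0 2.4 0; 0 0 1.2 0; 0 0 0 0"
}}

```text
t: 13.3
eef_pos: [0.6158, 0.0359, 0.0366]
ee_rot: [-3.141, -0.002, -2.895]
force: [-0.2, -0.5, 0.8]
width: 0.0875
```

Request:
{"method": "apply_moves", "body": {
  "deltas": "0 0 0 0; 0 0 0 0; 0 0 0 0; 0 0 0 0; 0 0 0 0; 0 0 0 0",
  "gripper": 1
}}

```text
t: 14.05
eef_pos: [0.6166, 0.0358, 0.038]
ee_rot: [-3.141, 0.0, -2.895]
force: [-1.5, 0.2, 5.3]
width: 0.0556
```

Run:
```python
from h import *
plan((.616,.036,.165,194,.035),(.590,.365,.155,193.8,.045))
```

```text
t 14.05 at [0.6166 0.0358 0.038 ] yaw -165.9 rpy [-3.1415e+00  3.0000e-04 -2.8954e+00] w 0.0556 F [-1.5  0.2  5.3] q [ 0.37  0.44 -0.34  0.   -0.79 -0.13]
0.01 0 -1.59 0; 0.01 0.01 -3.17 0; 0.01 0.01 -3.18 0; 0.01 0.01 -3.18 0; 0.01 0.01 -1.58 0;   <wp> -0.31 1.81 0.06 0; -0.61 3.61 0.11 0; -0.61 3.62 0.11 0; -0.61 3.61 0.11 0; -0.61 3.62 0.11 0; 
 -0.61 3.62 0.11 0; -0.61 3.61 0.11 0; -0.61 3.62 0.11 0; -0.61 3.61 0.11 0; -0.3 1.81 0.06 0.01;   <wp>
```

Request:
{"method": "apply_moves", "body": {
  "deltas": "0 0 -1.6 0; 0 0 -3.2 0; 0 0 -3.2 0; 0 0 -3.2 0; 0 0 -1.6 0; -0.3 1.8 0.1 0; -0.6 3.6 0.1 0; -0.6 3.6 0.1 0; -0.6 3.6 0.1 0; -0.6 3.6 0.1 0"
}}

```text
t: 15.3
eef_pos: [0.6019, 0.2012, 0.1587]
ee_rot: [-3.141, -0.003, -2.895]
force: [0.5, 0.0, -1.5]
width: 0.0562
```

Request:
{"method": "apply_moves", "body": {
  "deltas": "-0.6 3.6 0.1 0; -0.6 3.6 0.1 0; -0.6 3.6 0.1 0; -0.6 3.6 0.1 0; -0.3 1.8 0 0; 0 0 0 0; 0 0 1.5 0; 0 0 3 0; 0 0 3 0; 0 0 1.5 0"
}}

```text
t: 16.55
eef_pos: [0.5889, 0.3612, 0.0638]
ee_rot: [-3.14, -0.003, -2.897]
force: [-0.2, 0.6, -1.5]
width: 0.0558
```

Request:
{"method": "apply_moves", "body": {
  "deltas": "0 0 0.5 0; 0 0 0 0; 0 0 0 0"
}}

```text
t: 16.92
eef_pos: [0.5905, 0.3637, 0.0628]
ee_rot: [3.141, 0.002, -2.896]
force: [0.2, 0.4, -1.9]
width: 0.0561
```

Run:
```python
from h import *
plan((.590,.365,.036,193.8,.045))
```

```text
t 16.93 at [0.5905 0.3637 0.0628] yaw -165.9 rpy [ 3.1407e+00  1.7000e-03 -2.8955e+00] w 0.0561 F [ 0.2  0.4 -1.9] q [ 0.83  0.52 -0.14  0.   -0.92 -0.59]
0.02 0.14 2.68 0.01;   <wp>
```

Request:
{"method": "apply_moves", "body": {
  "deltas": "0 0 1.2 0; 0 0 0.9 0; 0 0 0.5 0; 0 0 0.2 0; 0 0 0 0; 0 0 0 0"
}}

```text
t: 17.68
eef_pos: [0.5896, 0.363, 0.0352]
ee_rot: [-3.141, 0.0, -2.895]
force: [-7.3, -2.7, 11.4]
width: 0.0559
```

Request:
{"method": "apply_moves", "body": {
  "deltas": "0 0 0 0; 0 0 0 0; 0 0 0 0; 0 0 0 0; 0 0 -1.5 0; 0 0 -3 0; 0 0 -3 0; 0 0 -3 0; 0 0 -2 0; 0 0 0 0",
  "gripper": -1
}}

```text
t: 18.92
eef_pos: [0.591, 0.364, 0.1619]
ee_rot: [3.139, 0.004, -2.895]
force: [-0.8, 0.1, 0.5]
width: 0.0872
```

Run:
```python
from h import *
plan((.6455,-.082,.16,193.8,.05))
d=snap('wrist','w3.png')
```

```text
t 18.93 at [0.591  0.364  0.1619] yaw -165.89 rpy [ 3.1394  0.0043 -2.8953] w 0.0872 F [-0.8  0.1  0.5] q [ 0.83  0.43 -0.03  0.   -1.11 -0.59]
0.25 -2.03 0.01 0; 0.51 -4.05 0.02 0; 0.51 -4.05 0.01 0; 0.51 -4.06 0.02 0; 0.5 -4.05 0.02 0; 0.51 -4.05 0.01 0; 0.51 -4.06 0.02 0; 0.51 -4.05 0.02 0; 0.51 -4.05 0.01 0; 0.5 -4.05 0.02 0; 
 0.51 -4.06 0.02 0; 0.25 -2.02 0.01 0.01;   <wp>
```

View pics/w3.png

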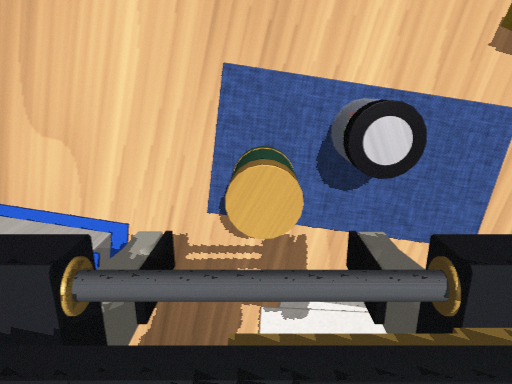

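Tin (lid at 264,201) and tub (387,140) stand on the mat. On to the glue.

Request:
{"method": "apply_moves", "body": {
  "deltas": "0.2 -2 0 0; 0.5 -4 0 0; 0.5 -4.1 0 0; 0.5 -4.1 0 0; 0.5 -4.1 0 0; 0.5 -4.1 0 0; 0.5 -4 0 0; 0.5 -4 0.1 0; 0.5 -4 0 0; 0.5 -4 0 0"
}}

```text
t: 20.23
eef_pos: [0.637, -0.0229, 0.1567]
ee_rot: [3.142, -0.002, -2.896]
force: [-0.3, -0.4, -0.5]
width: 0.0879
```

Request:
{"method": "apply_moves", "body": {
  "deltas": "0.5 -4 0 0; 0.3 -2 0 0.01; 0 0 0 0; 0 0 0 0"
}}

```text
t: 20.72
eef_pos: [0.6444, -0.0805, 0.1572]
ee_rot: [3.141, -0.001, -2.906]
force: [0.2, 0.5, -1.0]
width: 0.0878
```

Run:
```python
from h import *
plan((.6455,-.082,.16,193.8,.05),(.6455,-.082,.036,193.8,.03))
d=snap('wrist','w4.png')
for n,p in dict(glue=(.6455,-.082,.096),gluesh=(.6455,-.082,.068),stamp=(.635,-.021,.086)).items(): print(n,proj(d,p))
```

```text
t 20.73 at [ 0.6444 -0.0805  0.1572] yaw -166.48 rpy [ 3.1414e+00 -5.0000e-04 -2.9056e+00] w 0.0878 F [ 0.2  0.5 -1. ] q [ 0.18  0.37 -0.14 -0.   -1.06  0.06]
-0.07 -0.17 -0.28 0;   <wp> 0 0 1.24 0; 0 0 2.48 0; 0 0 2.48 0; 0 0 2.48 0; 0 0 2.48 0; 0 0 1.24 0;   <wp>
glue [258.0627532  204.89459405]
gluesh [258.25052341 192.98299038]
stamp [252.86830872 278.41108648]
```

View pics/w4.png

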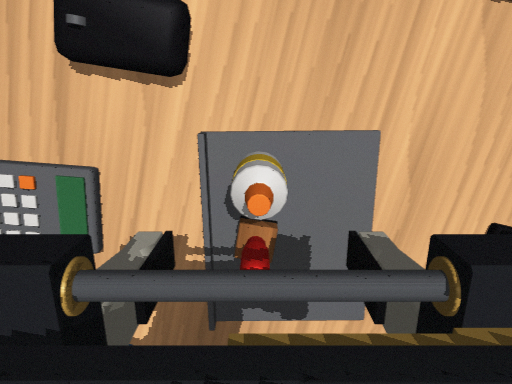

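Request:
{"method": "apply_moves", "body": {
  "deltas": "0 -0.1 1.2 -0.01; 0 0 2.4 0; 0 0 2.4 0; 0 0 2.4 0; 0 0 2.4 0; 0 0 1.3 0; 0 0 0 0"
}}

```text
t: 21.65
eef_pos: [0.6442, -0.0815, 0.0353]
ee_rot: [3.141, -0.002, -2.895]
force: [-0.9, -0.1, -0.2]
width: 0.0877
```

Request:
{"method": "apply_moves", "body": {
  "deltas": "0 0 0 0; 0 0 0 0; 0 0 0 0; 0 0 0 0; 0 0 0 0; 0 0 0 0; 0 0 0 0",
  "gripper": 1
}}

```text
t: 22.52
eef_pos: [0.6451, -0.0818, 0.0368]
ee_rot: [-3.141, 0.0, -2.896]
force: [0.7, 1.1, 1.9]
width: 0.0434
```

Run:
```python
from h import *
plan((.645,-.081,.165,194,.035),(.421,.345,.155,193.8,.05))
```

```text
t 22.52 at [ 0.6451 -0.0818  0.0368] yaw -165.9 rpy [-3.1415e+00  3.0000e-04 -2.8955e+00] w 0.0434 F [0.7 1.1 1.9] q [ 0.17  0.49 -0.26  0.   -0.82  0.07]
0 0.01 -1.6 0; 0 0.02 -3.21 0; -0.01 0.02 -3.21 0; 0 0.02 -3.2 0; 0 0.01 -1.6 0;   <wp> 0.47 1.95 0.04 0; 0.95 3.9 0.08 0; 0.94 3.89 0.09 0; 0.95 3.9 0.08 0; 0.94 3.9 0.08 0; 
 0.95 3.9 0.09 0; 0.95 3.9 0.08 0; 0.94 3.89 0.08 0; 0.95 3.9 0.09 0; 0.94 3.9 0.08 0; 0.95 3.9 0.08 0; 0.94 3.89 0.08 0; 0.48 1.95 0.05 0.01;   <wp>
```

Request:
{"method": "apply_moves", "body": {
  "deltas": "0 0 -1.6 0; 0 0 -3.2 0; 0 0 -3.2 0; 0 0 -3.2 0; 0 0 -1.6 0; 0.5 1.9 0.1 0; 0.9 3.9 0.1 0; 0.9 3.9 0.1 0; 0.9 3.9 0.1 0; 1 3.9 0.1 0"
}}

```text
t: 23.78
eef_pos: [0.5594, 0.079, 0.1581]
ee_rot: [3.142, -0.002, -2.896]
force: [0.3, -0.3, -1.2]
width: 0.0437
```

Request:
{"method": "apply_moves", "body": {
  "deltas": "1 3.9 0.1 0; 0.9 3.9 0.1 0; 1 3.9 0.1 0; 0.9 3.9 0.1 0; 1 3.9 0.1 0; 0.9 3.9 0.1 0; 1 3.9 0 0; 0.5 2 0 0.01; 0 0 0 0; 0 0 0 0"
}}

```text
t: 25.02
eef_pos: [0.4197, 0.3437, 0.1527]
ee_rot: [-3.141, -0.001, -2.905]
force: [0.5, -0.3, -3.0]
width: 0.0438
```

Run:
```python
from h import *
plan((.421,.345,.037,193.8,.033))
```

```text
t 25.02 at [0.4197 0.3437 0.1527] yaw -166.45 rpy [-3.1405e+00 -1.4000e-03 -2.9051e+00] w 0.0438 F [ 0.5 -0.3 -3. ] q [ 1.05  0.2  -0.38 -0.   -0.98 -0.81]
-0.02 0.01 1.45 0; -0.04 0.03 2.89 0; -0.04 0.02 2.89 0; -0.04 0.03 2.9 0; -0.02 0.01 1.44 0;   <wp>
```

Request:
{"method": "apply_moves", "body": {
  "deltas": "0 0 1.5 -0.01; 0 0 2.9 0; 0 0 2.9 0; 0 0 2 0; 0 0 1.2 0; 0 0 0.7 0; 0 0 0.5 0; 0 0 0 0; 0 0 0 0"
}}

```text
t: 26.15
eef_pos: [0.4206, 0.3447, 0.0371]
ee_rot: [3.141, 0.001, -2.895]
force: [-0.2, 0.2, -1.7]
width: 0.0435
```

Request:
{"method": "apply_moves", "body": {
  "deltas": "0 0 0 0; 0 0 0 0; 0 0 0 0; 0 0 0 0; 0 0 -1.5 0; 0 0 -3 0; 0 0 -3 0; 0 0 -3 0; 0 0 -2.5 0; 0 0 0 0",
  "gripper": -1
}}

```text
t: 27.4
eef_pos: [0.4213, 0.3455, 0.1699]
ee_rot: [3.138, 0.004, -2.895]
force: [0.9, -0.6, -0.5]
width: 0.0875
```

Run:
```python
from h import *
plan((.635,-.021,.16,193.8,.05))
d=snap('wrist','w5.png'); snap('scene','s5.png')
```

```text
t 27.4 at [0.4213 0.3455 0.1699] yaw -165.89 rpy [ 3.1382  0.0041 -2.8953] w 0.0875 F [ 0.9 -0.6 -0.5] q [ 1.05  0.19 -0.36  0.   -1.02 -0.8 ]
-0.59 -2.04 0.05 0; -1.18 -4.07 0.1 0; -1.18 -4.08 0.1 0; -1.18 -4.07 0.1 0; -1.17 -4.08 0.1 0; -1.18 -4.07 0.09 0; -1.18 -4.08 0.1 0; -1.18 -4.07 0.1 0; -1.18 -4.08 0.1 0; -1.18 -4.07 0.1 0; 
 -0.59 -2.04 0.05 0.01;   <wp>
```

View pics/s5.png

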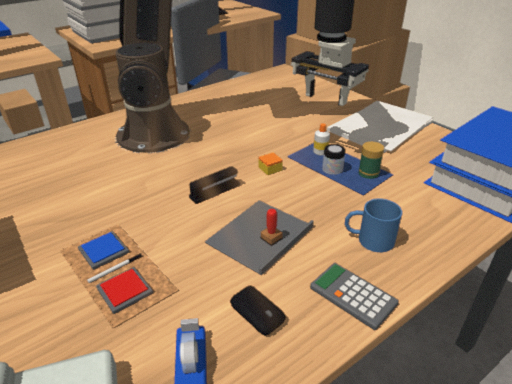

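Request:
{"method": "apply_moves", "body": {
  "deltas": "-0.6 -2 0 0; -1.2 -4.1 0.1 0; -1.2 -4.1 0.1 0; -1.2 -4.1 0.1 0; -1.2 -4.1 0.1 0; -1.2 -4.1 0.1 0; -1.2 -4.1 0.1 0; -1.2 -4.1 0.1 0; -1.1 -4 0.1 0; -1.1 -4 0.1 0"
}}

```text
t: 28.75
eef_pos: [0.6232, -0.0062, 0.1566]
ee_rot: [-3.142, -0.002, -2.896]
force: [0.4, 1.4, 0.7]
width: 0.0878
```

Request:
{"method": "apply_moves", "body": {
  "deltas": "-0.6 -2 0 0.01; 0 0 0 0; 0 0 0 0"
}}

```text
t: 29.12
eef_pos: [0.6334, -0.0215, 0.1572]
ee_rot: [3.141, -0.001, -2.906]
force: [0.7, 0.3, -0.2]
width: 0.0878
```

Run:
```python
from h import *
plan((.635,-.021,.16,193.8,.05),(.635,-.021,.043,193.8,.03))
d=snap('wrist','w6.png')
for n,p in dict(stamp=(.635,-.021,.086),foot=(.635,-.021,.026)).items(): print(n,proj(d,p))
```

```text
t 29.12 at [ 0.6334 -0.0215  0.1572] yaw -166.48 rpy [ 3.1414e+00 -8.0000e-04 -2.9057e+00] w 0.0878 F [ 0.7  0.3 -0.2] q [ 0.27  0.34 -0.18 -0.   -1.05 -0.04]
-0.16 0.01 -0.28 0;   <wp> 0 0 1.46 0; 0 0 2.93 0; 0 0 2.92 0; 0 0 2.93 0; 0 0 1.46 0;   <wp>
stamp [256.75450879 202.81012397]
foot [257.33511646 181.17689486]
```

View pics/w6.png

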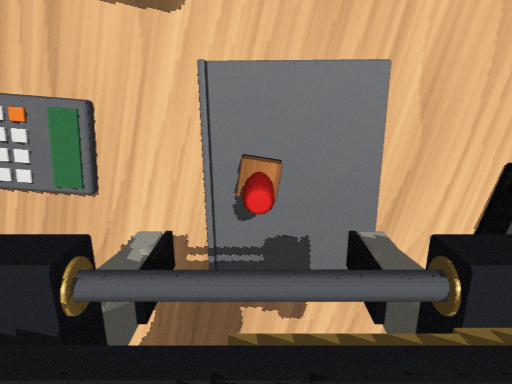

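Request:
{"method": "apply_moves", "body": {
  "deltas": "0 -0.3 1.4 -0.01; 0 0 2.8 0; 0 0 2.8 0; 0 0 2.8 0; 0 0 1.6 0; 0 0 0 0; 0 0 0 0"
}}

```text
t: 30.05
eef_pos: [0.6354, -0.0244, 0.0445]
ee_rot: [-3.141, 0.001, -2.895]
force: [0.4, 0.4, -0.2]
width: 0.0877
```

Request:
{"method": "apply_moves", "body": {
  "deltas": "0 0 0 0; 0 0 0 0; 0 0 0 0; 0 0 0 0; 0 0 0 0; 0 0 0 0; 0 0 0 0; 0 0 0 0",
  "gripper": 1,
  "squeeze": 15
}}

```text
t: 31.05
eef_pos: [0.6346, -0.0246, 0.0435]
ee_rot: [3.142, -0.0, -2.896]
force: [-0.4, 0.2, -0.6]
width: 0.0239
```

Run:
```python
from h import *
plan((.634,-.024,.17,194,.035),(.576,-.3476,.165,194,.045))
```

```text
t 31.05 at [ 0.6346 -0.0246  0.0435] yaw -165.91 rpy [ 3.1415e+00 -2.0000e-04 -2.8957e+00] w 0.0239 F [-0.4  0.2 -0.6] q [ 0.27  0.46 -0.29 -0.   -0.82 -0.02]
0.01 0.01 -1.58 0; 0.01 0.02 -3.17 0; 0.01 0.01 -3.16 0; 0.01 0.02 -3.16 0; 0 0.01 -1.58 0;   <wp> 0.75 -1.67 0.03 0; 1.5 -3.33 0.05 0; 1.5 -3.33 0.06 0; 1.5 -3.33 0.05 0; 1.5 -3.33 0.06 0; 
 1.5 -3.33 0.05 0; 1.51 -3.33 0.06 0; 1.5 -3.33 0.05 0; 1.5 -3.33 0.06 0; 0.75 -1.66 0.03 0;   <wp>
```

Request:
{"method": "apply_moves", "body": {
  "deltas": "0 0 -1.6 0; 0 0 -3.2 0; 0 0 -3.2 0; 0 0 -3.2 0; 0 0 -1.6 0; 0.8 -1.7 0 0; 1.5 -3.3 0 0; 1.5 -3.3 0 0; 1.5 -3.3 0 0; 1.5 -3.3 0 0"
}}

```text
t: 32.3
eef_pos: [0.6035, -0.1874, 0.1701]
ee_rot: [3.141, -0.002, -2.896]
force: [-0.1, 0.3, -0.7]
width: 0.0235
```

Request:
{"method": "apply_moves", "body": {
  "deltas": "1.5 -3.4 0 0; 1.5 -3.3 0 0; 1.5 -3.3 0 0; 1.5 -3.3 0 0; 0.8 -1.7 0 0; 0 0 0 0; 0 0 0 0"
}}

```text
t: 33.17
eef_pos: [0.5753, -0.3472, 0.171]
ee_rot: [3.141, -0.001, -2.896]
force: [0.5, -0.1, -0.8]
width: 0.0233
```

Run:
```python
from h import *
plan((.576,-.3476,.0565,194,.03))
d=snap('wrist','w7.png'); print(proj(d,(.576,-.3476,.018)))
r=viewer.silhouettes('wrist','pad_red')
for x in r[:2]: print(x['conf'],x['extent'])
m=cv2.cvtColor(d['image'],cv2.COLOR_RGB2HSV)
```

```text
t 33.17 at [ 0.5753 -0.3472  0.171 ] yaw -165.91 rpy [ 3.1409e+00 -6.0000e-04 -2.8957e+00] w 0.0233 F [ 0.5 -0.1 -0.8] q [-0.25  0.39 -0.07 -0.   -1.11  0.5 ]
-0.01 -0.01 1.43 0; -0.01 -0.01 2.86 0; -0.02 -0.01 2.87 0; -0.01 -0.02 2.86 0; -0.01 0 1.43 0;   <wp>
[258.66620049 174.57038828]
0.81 [212.6, 118.4, 102.0, 88.4]
```

View pics/w7.png

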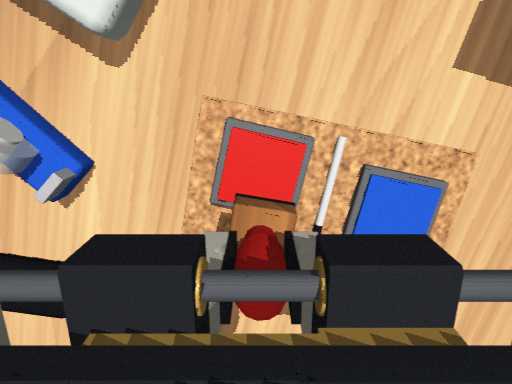

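Run:
```python
from h import *
d=viewer.grab_frame('wrist')
h=cv2.cvtColor(d['image'],cv2.COLOR_RGB2HSV).astype(int)
m=(((h[...,0]<6)|(h[...,0]>174))&(h[...,1]>180)&(h[...,2]>190)).astype(np.uint8); m[192:]=0;m[:,:200]=0;m[:,330:]=0
c=max(cv2.findContours(m,0,cv2.CHAIN_APPROX_NONE)[0],key=len)[:,0]
c=c[c[:,1]<190]
w=np.array([ray(d,u,v,.018)[:2] for u,v in c])
from scipy.optimize import minimize
def sd(p):
    a=p[2];q=(w-p[:2])@np.array([[np.cos(a),-np.sin(a)],[np.sin(a),np.cos(a)]])
    k=np.max(np.abs(q),1)-.035
    return np.sum(np.minimum(np.abs(k),.004))
best=min((minimize(sd,[.576,-.3476,a],method='Nelder-Mead',options=dict(xatol=1e-5,fatol=1e-7)) for a in np.arange(-.6,.7,.1)),key=lambda r:r.fun)
print(best.x,best.fun/len(w),len(w))
d=viewer.grab_frame('top')
h=cv2.cvtColor(d['image'],cv2.COLOR_RGB2HSV).astype(int)
m=(((h[...,0]<6)|(h[...,0]>174))&(h[...,1]>180)&(h[...,2]>150)).astype(np.uint8); m[:,:350]=0;m[:,410:]=0
e=cv2.moments(m,True);print(e['m00'],ray(d,e['m10']/e['m00'],e['m01']/e['m00'],.018))
```

```text
[ 0.57407735 -0.34973731  0.02128785] 0.0006407777093470258 181Traceback (most recent call last):
  File "<stdin>", line 18, in <module>
ZeroDivisionError: float division by zero
```

Request:
{"method": "apply_moves", "body": {
  "deltas": "0.2 -0.2 1.5 0; 0 0 2.8 0; 0 0 2.8 0; 0 0 2 0; 0 0 1 0; 0 0 0.6 0; 0 0 0.3 0; 0 0 0 0; 0 0 0 0"
}}

```text
t: 34.5
eef_pos: [0.5745, -0.3503, 0.0622]
ee_rot: [-3.141, 0.001, -2.895]
force: [0.8, -0.0, -0.9]
width: 0.0236
```

Run:
```python
from h import *
plan((.574,-.35,.0555,194,.03))
d=snap('scene','s8.png')
cv2.imwrite('pics/s8z.png',cv2.resize(cv2.imread('pics/s8.png')[190:330,40:200],None,fx=4,fy=4))
```

```text
t 34.5 at [ 0.5745 -0.3503  0.0622] yaw -165.9 rpy [-3.1410e+00  9.0000e-04 -2.8955e+00] w 0.0236 F [ 0.8 -0.  -0.9] q [-0.26  0.49 -0.19  0.   -0.89  0.5 ]
0.04 0.04 0.67 0;   <wp>
```

View pics/s8z.png

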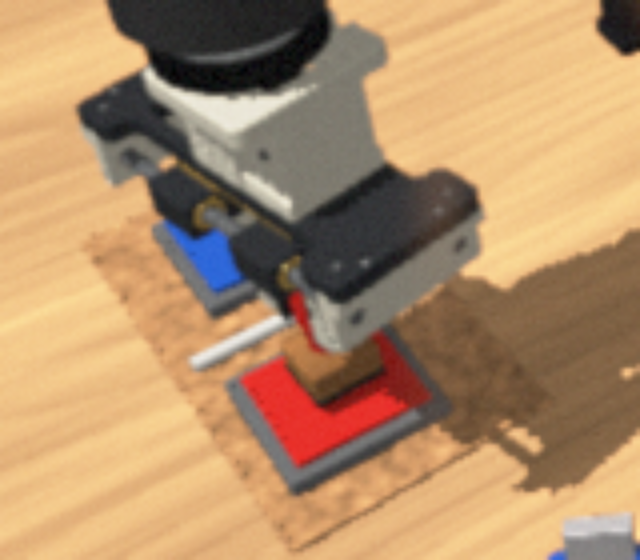

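Run:
```python
from h import *
d=viewer.grab_frame('scene'); im=cv2.cvtColor(d['image'],cv2.COLOR_RGB2BGR)
Z=8
v=cv2.resize(im[260:325,85:165],None,fx=Z,fy=Z,interpolation=cv2.INTER_CUBIC)
def poly(c,s,a,z,col):
    P=[]
    for dx,dy in((1,1),(1,-1),(-1,-1),(-1,1)):
        x=c[0]+s*(dx*np.cos(a)-dy*np.sin(a));y=c[1]+s*(dx*np.sin(a)+dy*np.cos(a))
        q=proj(d,(x,y,z)); P.append(((q[0]-85+.5)*Z,(q[1]-260+.5)*Z))
    cv2.polylines(v,[np.array(P,np.int32)],True,col,1)
poly((.574,-.35),.035,.021,.018,(0,255,0))
poly((.5745,-.3503),.018,np.radians(0),.0247,(255,255,0))
poly((.5745,-.3503),.018,np.radians(0),.0447,(255,0,255))
cv2.imwrite('pics/s9.png',v)
```

```text
(no output)
```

View pics/s9.png

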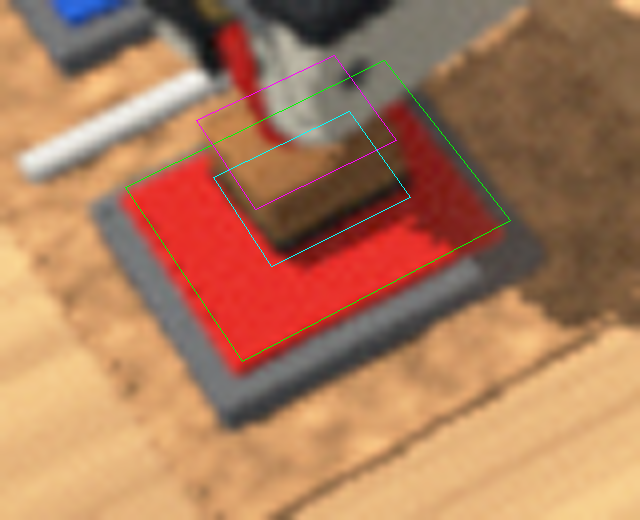

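Run:
```python
from h import *
Z=4
outs=[]
for cam,(x0,y0,w,h,Z) in dict(wrist=(150,80,200,150,4),top=(340,130,80,60,10)).items():
    d=viewer.grab_frame(cam); im=cv2.cvtColor(d['image'],cv2.COLOR_RGB2BGR)
    v=cv2.resize(im[y0:y0+h,x0:x0+w],None,fx=Z,fy=Z,interpolation=cv2.INTER_CUBIC)
    def poly(c,s,a,z,col):
        P=[]
        for dx,dy in((1,1),(1,-1),(-1,-1),(-1,1)):
            x=c[0]+s*(dx*np.cos(a)-dy*np.sin(a));y=c[1]+s*(dx*np.sin(a)+dy*np.cos(a))
            q=proj(d,(x,y,z)); P.append(((q[0]-x0+.5)*Z,(q[1]-y0+.5)*Z))
        cv2.polylines(v,[np.array(P,np.int32)],True,col,1)
    poly((.574,-.35),.035,.021,.018,(0,255,0))
    poly((.5745,-.3503),.018,np.radians(0),.0247,(255,255,0))
    poly((.5745,-.3503),.018,np.radians(0),.0447,(255,0,255))
    cv2.imwrite(f'pics/x_{cam}.png',v)
```

```text
(no output)
```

View pics/x_wrist.png

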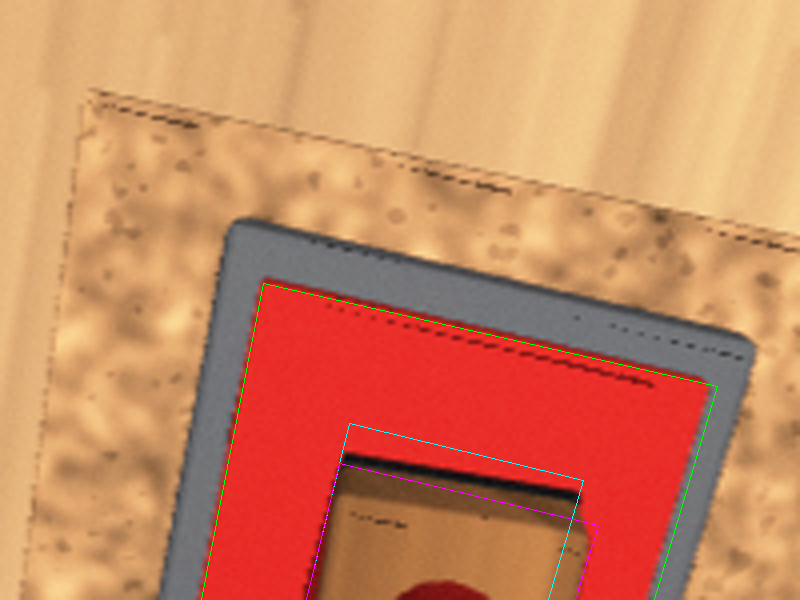

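View pics/x_top.png

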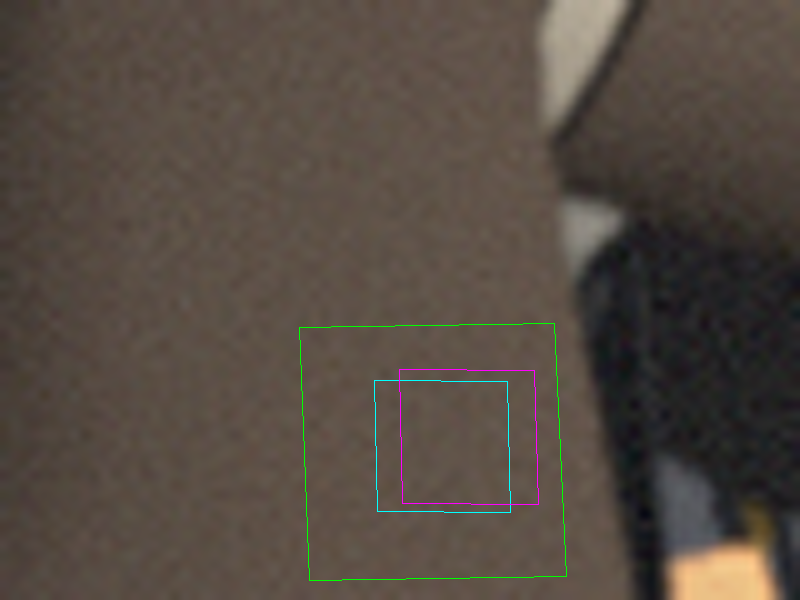

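Request:
{"method": "apply_moves", "body": {
  "deltas": "0 -0.4 0 0; 0 0 0.4 0; 0 0 0.2 0; 0 0 0 0; 0 0 0 0"
}}

```text
t: 35.33
eef_pos: [0.575, -0.3539, 0.0554]
ee_rot: [3.141, -0.0, -2.896]
force: [0.2, -0.1, -0.1]
width: 0.0235
```

Run:
```python
from h import *
plan((.574,-.354,.0555,194,.03))
d=snap('wrist','w9.png')
cv2.imwrite('pics/w9z.png',cv2.resize(cv2.imread('pics/w9.png')[80:230,150:350],None,fx=4,fy=4))
d=snap('scene','s10.png')
cv2.imwrite('pics/s10z.png',cv2.resize(cv2.imread('pics/s10.png')[260:325,85:165],None,fx=6,fy=6))
```

```text
t 35.33 at [ 0.575  -0.3539  0.0554] yaw -165.91 rpy [ 3.1414e+00 -1.0000e-04 -2.8956e+00] w 0.0235 F [ 0.2 -0.1 -0.1] q [-0.26  0.5  -0.18 -0.   -0.89  0.51]
0.1 0.02 -0.01 0;   <wp>
```

View pics/w9z.png

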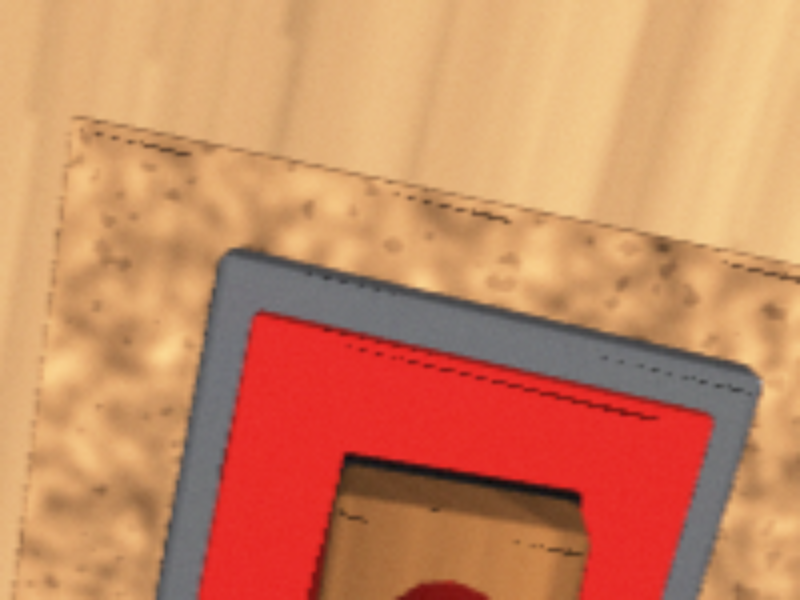

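View pics/s10z.png

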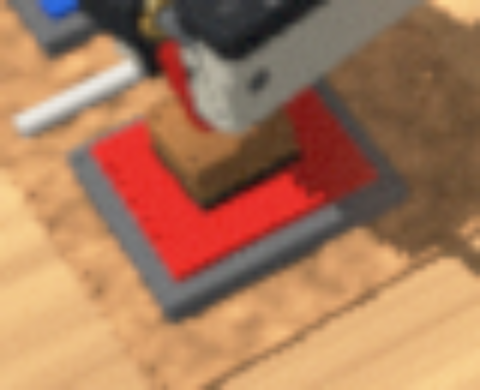

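Request:
{"method": "apply_moves", "body": {
  "deltas": "0 0 0.1 0; 0 0 0 0; 0 0 0 0"
}}

```text
t: 35.8
eef_pos: [0.5752, -0.3541, 0.0553]
ee_rot: [-3.141, 0.0, -2.895]
force: [-1.1, 1.6, 6.5]
width: 0.0234
```

Request:
{"method": "apply_moves", "body": {
  "deltas": "0 0 0 0; 0 0 0 0; 0 0 0 0; 0 0 0 0; 0 0 -1 0; 0 0 -3 0; 0 0 -3 0; 0 0 -3 0; 0 0 -2 0; 0 0 0 0",
  "gripper": -1
}}

```text
t: 37.05
eef_pos: [0.5762, -0.3545, 0.1774]
ee_rot: [-3.139, 0.004, -2.895]
force: [-0.7, 0.2, -0.9]
width: 0.0872
```

Run:
```python
from h import *
plan((.590,.3635,.17,194,.055))
d=snap('wrist','w10.png')
d=snap('scene','s11.png')
cv2.imwrite('pics/s11z.png',cv2.resize(cv2.imread('pics/s11.png')[240:325,65:165],None,fx=6,fy=6))
```

```text
t 37.05 at [ 0.5762 -0.3545  0.1774] yaw -165.89 rpy [-3.139   0.0037 -2.8953] w 0.0872 F [-0.7  0.2 -0.9] q [-0.26  0.39 -0.06  0.   -1.12  0.51]
-0.59 2.17 0.02 0; -1.18 4.33 0.05 0; -1.17 4.33 0.05 0; -1.18 4.33 0.04 0; -1.18 4.33 0.05 0; -1.18 4.33 0.05 0; -1.17 4.33 0.04 0; -1.18 4.33 0.05 0; -1.18 4.33 0.05 0; -1.18 4.33 0.04 0; 
 -1.17 4.34 0.05 0; -1.18 4.33 0.05 0; -1.18 4.33 0.04 0; -1.18 4.33 0.05 0; -1.17 4.33 0.04 0; -1.18 4.33 0.05 0; -0.59 2.17 0.02 0;   <wp>
```

View pics/w10.png

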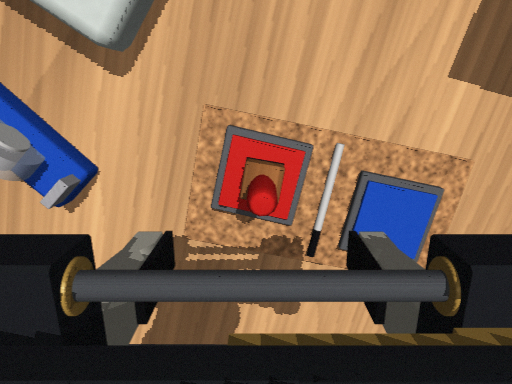

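View pics/s11z.png

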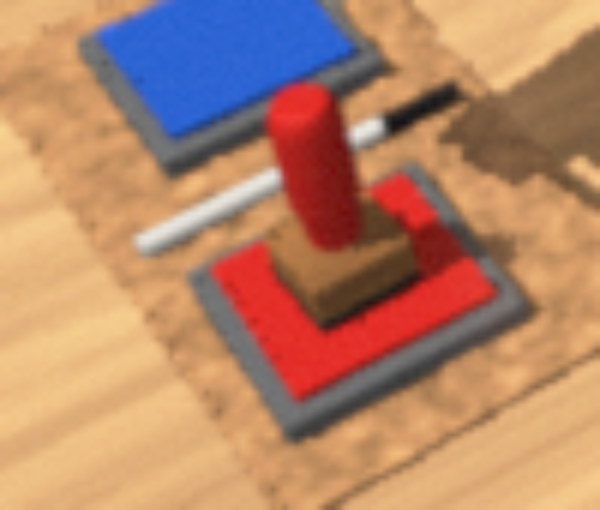

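Request:
{"method": "apply_moves", "body": {
  "deltas": "-0.6 2.2 0 0; -1.2 4.3 0 0; -1.2 4.3 0.1 0; -1.2 4.3 0 0; -1.2 4.3 0.1 0; -1.2 4.3 0 0; -1.2 4.3 0.1 0; -1.2 4.3 0 0; -1.2 4.3 0.1 0; -1.2 4.3 0 0"
}}

```text
t: 38.4
eef_pos: [0.5849, 0.0725, 0.1697]
ee_rot: [-3.142, -0.001, -2.895]
force: [-0.5, 0.5, 0.2]
width: 0.0876
```

Request:
{"method": "apply_moves", "body": {
  "deltas": "-1.2 4.3 0 0; -1.2 4.3 0 0; -1.2 4.3 0.1 0; -1.1 4.4 0 0; -1.1 4.4 0.1 0; -1.1 4.4 0 0; -0.5 2.3 0 0; 0 0 0 0; 0 0 0 0"
}}

```text
t: 39.52
eef_pos: [0.5881, 0.3633, 0.1681]
ee_rot: [-3.141, -0.001, -2.896]
force: [0.3, -0.1, 0.2]
width: 0.0874
```

Run:
```python
from h import *
plan((.590,.3635,.17,194.1,.055),(.590,.3635,.035,194.1,.03))
d=snap('wrist','w11.png')
```

```text
t 39.52 at [0.5881 0.3633 0.1681] yaw -165.91 rpy [-3.1411e+00 -1.0000e-03 -2.8956e+00] w 0.0874 F [ 0.3 -0.1  0.2] q [ 0.83  0.42 -0.03 -0.   -1.12 -0.59]
-0.18 -0.03 -0.19 0;   <wp> 0 0 1.35 0; 0 0 2.7 0; 0 0 2.7 0; 0 0 2.7 0; 0 0 2.7 0; 0 0 1.35 0;   <wp>
```

View pics/w11.png

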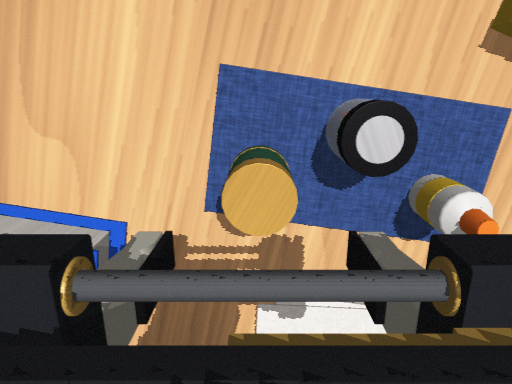

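Request:
{"method": "apply_moves", "body": {
  "deltas": "-0.2 0 1.3 0; 0 0 2.7 0; 0 0 2.7 0; 0 0 2.7 0; 0 0 2.5 0; 0 0 1.3 0; 0 0 0 0; 0 0 0 0"
}}

```text
t: 40.58
eef_pos: [0.5913, 0.3647, 0.0375]
ee_rot: [3.141, 0.001, -2.896]
force: [-0.3, 0.8, 0.2]
width: 0.0874
```

Request:
{"method": "apply_moves", "body": {
  "deltas": "0 0 0 0; 0 0 0 0; 0 0 0 0; 0 0 0 0; 0 0 0 0; 0 0 0 0",
  "gripper": 1
}}

```text
t: 41.32
eef_pos: [0.5905, 0.3644, 0.0367]
ee_rot: [-3.142, -0.0, -2.896]
force: [-1.5, -0.5, 1.7]
width: 0.0562
```

Run:
```python
from h import *
plan((.590,.3635,.165,194.1,.035),(.6163,.0355,.16,194.1,.045))
```

```text
t 41.33 at [0.5905 0.3644 0.0367] yaw -165.9 rpy [-3.1416e+00 -1.0000e-04 -2.8955e+00] w 0.0562 F [-1.5 -0.5  1.7] q [ 0.83  0.55 -0.15 -0.   -0.87 -0.59]
0.01 -0.01 -1.6 0; 0.02 -0.02 -3.21 0; 0.01 -0.02 -3.21 0; 0.02 -0.01 -3.21 0; 0.01 -0.01 -1.6 0;   <wp> 0.3 -1.8 0.03 0; 0.61 -3.61 0.05 0; 0.6 -3.61 0.06 0; 0.61 -3.6 0.05 0; 0.6 -3.61 0.06 0; 
 0.6 -3.6 0.06 0; 0.61 -3.61 0.05 0; 0.6 -3.61 0.06 0; 0.61 -3.6 0.05 0; 0.3 -1.81 0.03 0;   <wp>
```

Request:
{"method": "apply_moves", "body": {
  "deltas": "0 0 -1.6 0; 0 0 -3.2 0; 0 0 -3.2 0; 0 0 -3.2 0; 0 0 -1.6 0; 0.3 -1.8 0 0; 0.6 -3.6 0 0; 0.6 -3.6 0 0; 0.6 -3.6 0.1 0; 0.6 -3.6 0 0"
}}

```text
t: 42.58
eef_pos: [0.6028, 0.1982, 0.1619]
ee_rot: [-3.141, -0.003, -2.896]
force: [-0.2, -0.8, -1.9]
width: 0.0557
```

Request:
{"method": "apply_moves", "body": {
  "deltas": "0.6 -3.6 0 0; 0.6 -3.6 0.1 0; 0.6 -3.6 0 0; 0.6 -3.6 0.1 0; 0.3 -1.8 0 0; 0 0 0 0; 0 0 1.5 0; 0 0 3 0; 0 0 3 0; 0 0 1.5 0"
}}

```text
t: 43.82
eef_pos: [0.6157, 0.0376, 0.0688]
ee_rot: [3.142, -0.003, -2.895]
force: [-0.8, 0.2, -2.4]
width: 0.0561
```

Request:
{"method": "apply_moves", "body": {
  "deltas": "0 0 0 0; 0 0 0 0"
}}

```text
t: 44.08
eef_pos: [0.6179, 0.0375, 0.0724]
ee_rot: [-3.141, 0.001, -2.895]
force: [-0.0, 0.5, -2.0]
width: 0.0559
```

Run:
```python
from h import *
plan((.6164,.0367,.0387,194.1,.035))
```

```text
t 44.08 at [0.6179 0.0375 0.0724] yaw -165.86 rpy [-3.1414e+00  1.4000e-03 -2.8948e+00] w 0.0559 F [-0.   0.5 -2. ] q [ 0.38  0.4  -0.31  0.   -0.86 -0.13]
0.08 -0.02 1.69 0; 0.09 -0.02 1.68 0;   <wp>
```

Request:
{"method": "apply_moves", "body": {
  "deltas": "0.1 0 1.5 0; 0 0 1 0; 0 0 0.6 0; 0 0 0.3 0; 0 0 0 0; 0 0 0 0"
}}

```text
t: 44.82
eef_pos: [0.616, 0.0365, 0.0382]
ee_rot: [-3.141, -0.0, -2.895]
force: [-3.3, -0.6, 6.3]
width: 0.0557
```

Request:
{"method": "apply_moves", "body": {
  "deltas": "0 0 0 0; 0 0 0 0; 0 0 0 0; 0 0 0 0; 0 0 -1.5 0; 0 0 -3 0; 0 0 -3 0; 0 0 -3 0; 0 0 -2.5 0; 0 0 0 0",
  "gripper": -1
}}

```text
t: 46.08
eef_pos: [0.6177, 0.0371, 0.1713]
ee_rot: [3.142, 0.006, -2.895]
force: [-0.6, 0.3, -0.5]
width: 0.0876
```

Run:
```python
from h import *
plan((.4206,.3447,.17,194.1,.05))
d=snap('wrist','w12.png')
```

```text
t 46.08 at [0.6177 0.0371 0.1713] yaw -165.88 rpy [ 3.1415  0.0056 -2.8952] w 0.0876 F [-0.6  0.3 -0.5] q [ 0.38  0.3  -0.2   0.   -1.06 -0.13]
0.65 1.92 0.01 0; 1.29 3.85 0.01 0; 1.29 3.85 0.01 0; 1.29 3.85 0.02 0; 1.29 3.85 0.01 0; 1.29 3.85 0.02 0; 1.29 3.85 0.01 0; 1.29 3.84 0.01 0; 1.29 3.85 0.02 0; 0.64 1.93 0.01 0; 
   <wp>
```

View pics/w12.png

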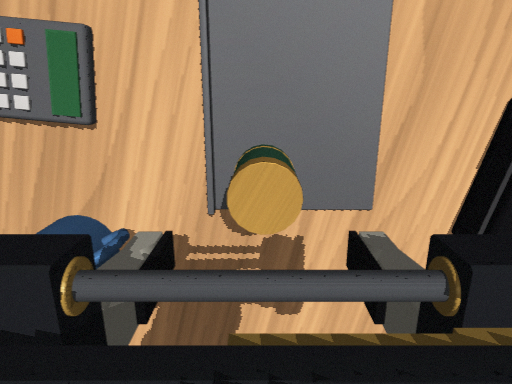

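Tin is back (lid at 265,196, much as in w2). Now the glue.

Request:
{"method": "apply_moves", "body": {
  "deltas": "0.6 1.9 0 0; 1.3 3.8 0 0; 1.3 3.8 0 0; 1.3 3.9 0 0; 1.3 3.9 0 0; 1.3 3.9 0 0; 1.3 3.8 0 0; 1.3 3.8 0 0; 1.3 3.9 0 0; 0.6 1.9 0 0"
}}

```text
t: 47.38
eef_pos: [0.4175, 0.3454, 0.167]
ee_rot: [-3.141, -0.001, -2.894]
force: [0.6, -0.4, 0.3]
width: 0.0873
```

Request:
{"method": "apply_moves", "body": {
  "deltas": "0 0 0 0; 0 0 0 0"
}}

```text
t: 47.62
eef_pos: [0.4193, 0.3435, 0.1672]
ee_rot: [-3.141, -0.001, -2.896]
force: [0.6, -0.2, 0.3]
width: 0.0879
```

Run:
```python
from h import *
plan((.4206,.3447,.17,194.1,.05),(.4206,.3447,.035,194.1,.03))
d=snap('wrist','w13.png');print(proj(d,(.4206,.3447,.094)))
```

```text
t 47.62 at [0.4193 0.3435 0.1672] yaw -165.91 rpy [-3.1410e+00 -7.0000e-04 -2.8956e+00] w 0.0879 F [ 0.6 -0.2  0.3] q [ 1.05  0.19 -0.37 -0.   -1.02 -0.8 ]
-0.16 0.09 -0.28 0;   <wp> 0 0 1.35 0; 0 0 2.7 0; 0 0 2.7 0; 0 0 2.7 0; 0 0 2.7 0; 0 0 1.35 0;   <wp>
[256.95360338 203.01397978]
```

View pics/w13.png

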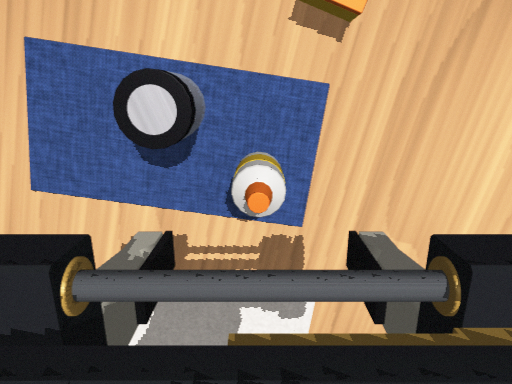

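Request:
{"method": "apply_moves", "body": {
  "deltas": "-0.1 0.1 1.3 0; 0 0 2.7 0; 0 0 2.7 0; 0 0 2.7 0; 0 0 2.5 0; 0 0 1.3 0; 0 0 0 0; 0 0 0 0"
}}

```text
t: 48.68
eef_pos: [0.4206, 0.3456, 0.0362]
ee_rot: [3.141, 0.001, -2.896]
force: [0.4, -0.3, 0.2]
width: 0.0875
```

Request:
{"method": "apply_moves", "body": {
  "deltas": "0 0 0 0; 0 0 0 0; 0 0 0 0; 0 0 0 0; 0 0 0 0; 0 0 0 0; 0 0 0 0",
  "gripper": 1
}}

```text
t: 49.55
eef_pos: [0.4201, 0.3453, 0.0356]
ee_rot: [-3.142, 0.0, -2.896]
force: [0.4, 0.2, 1.5]
width: 0.0434
```

Run:
```python
from h import *
plan((.4206,.3447,.165,194.1,.035),(.6451,-.0818,.16,194.1,.05))
```

```text
t 49.55 at [0.4201 0.3453 0.0356] yaw -165.9 rpy [-3.1416  0.     -2.8955] w 0.0434 F [0.4 0.2 1.5] q [ 1.05  0.35 -0.51  0.   -0.71 -0.8 ]
0 -0.01 -1.62 0; -0.01 -0.02 -3.23 0; -0.01 -0.01 -3.24 0; -0.01 -0.02 -3.23 0; 0 -0.01 -1.62 0;   <wp> -0.47 -1.95 0.02 0; -0.95 -3.9 0.04 0; -0.95 -3.91 0.04 0; -0.95 -3.9 0.05 0; -0.95 -3.9 0.04 0; 
 -0.95 -3.91 0.04 0; -0.95 -3.9 0.04 0; -0.94 -3.9 0.04 0; -0.95 -3.91 0.04 0; -0.95 -3.9 0.05 0; -0.95 -3.9 0.04 0; -0.95 -3.9 0.04 0; -0.47 -1.96 0.02 0;   <wp>
```

Request:
{"method": "apply_moves", "body": {
  "deltas": "0 0 -1.6 0; 0 0 -3.2 0; 0 0 -3.2 0; 0 0 -3.2 0; 0 0 -1.6 0; -0.5 -1.9 0 0; -1 -3.9 0 0; -0.9 -3.9 0 0; -1 -3.9 0.1 0; -0.9 -3.9 0 0"
}}

```text
t: 50.8
eef_pos: [0.5043, 0.1835, 0.1612]
ee_rot: [-3.141, -0.002, -2.896]
force: [-0.1, 0.7, -0.6]
width: 0.0442
```

Request:
{"method": "apply_moves", "body": {
  "deltas": "-1 -3.9 0 0; -0.9 -3.9 0.1 0; -1 -3.9 0 0; -0.9 -3.9 0 0; -1 -3.9 0.1 0; -0.9 -3.9 0 0; -1 -3.9 0 0; -0.4 -2 0 0; 0 0 0 0; 0 0 0 0"
}}

```text
t: 52.05
eef_pos: [0.6439, -0.0807, 0.1599]
ee_rot: [3.141, -0.001, -2.896]
force: [0.2, 0.0, -0.6]
width: 0.0438
```

Run:
```python
from h import *
plan((.645,-.0812,.0378,194.1,.033))
```

```text
t 52.05 at [ 0.6439 -0.0807  0.1599] yaw -165.92 rpy [ 3.1411e+00 -1.3000e-03 -2.8958e+00] w 0.0438 F [ 0.2  0.  -0.6] q [ 0.18  0.36 -0.14 -0.   -1.07  0.07]
-0.01 -0.01 1.53 0; -0.03 -0.02 3.05 0; -0.02 -0.02 3.05 0; -0.02 -0.01 3.05 0; -0.02 -0.01 1.53 0;   <wp>
```

Request:
{"method": "apply_moves", "body": {
  "deltas": "-0.1 0 1.5 0; 0 0 3 0; 0 0 3 0; 0 0 2.2 0; 0 0 1.2 0; 0 0 0.7 0; 0 0 0.5 0; 0 0 0 0; 0 0 0 0"
}}

```text
t: 53.18
eef_pos: [0.6461, -0.0806, 0.0402]
ee_rot: [-3.141, 0.001, -2.896]
force: [-0.5, -0.9, -0.9]
width: 0.0436
```

Run:
```python
from h import *
plan((.645,-.0812,.0375,194.1,.033))
```

```text
t 53.17 at [ 0.6461 -0.0806  0.0402] yaw -165.9 rpy [-3.1414e+00  1.0000e-03 -2.8955e+00] w 0.0436 F [-0.5 -0.9 -0.9] q [ 0.17  0.48 -0.26  0.   -0.83  0.07]
0.12 -0.03 0.27 0;   <wp>
```

Request:
{"method": "apply_moves", "body": {
  "deltas": "0.1 0 0.3 0; 0 0 0 0; 0 0 0 0"
}}

```text
t: 53.55
eef_pos: [0.6456, -0.0808, 0.0376]
ee_rot: [-3.141, 0.002, -2.895]
force: [-0.4, 0.4, 6.5]
width: 0.0434
```

Request:
{"method": "apply_moves", "body": {
  "deltas": "0 0 0 0; 0 0 0 0; 0 0 0 0; 0 0 0 0; 0 0 -1.5 0; 0 0 -3 0; 0 0 -3 0; 0 0 -3 0; 0 0 -2.5 0; 0 0 0 0",
  "gripper": -1
}}

```text
t: 54.8
eef_pos: [0.6462, -0.0808, 0.1703]
ee_rot: [-3.141, 0.005, -2.895]
force: [-0.3, -0.5, -1.0]
width: 0.0879
```

Run:
```python
from h import *
plan((.5124,.3017,.17,103.6,.05))
d=snap('wrist','w14.png')
```

```text
t 54.8 at [ 0.6462 -0.0808  0.1703] yaw -165.89 rpy [-3.1405  0.0054 -2.8953] w 0.0879 F [-0.3 -0.5 -1. ] q [ 0.17  0.36 -0.13  0.   -1.08  0.07]
0.18 2.02 0 0.14; 0.93 3.94 0.01 0.15; 1.5 3.77 0 0.14; 2.01 3.51 0 0.14; 2.49 3.2 0.01 0.15; 2.94 2.8 0 0.14; 3.29 2.36 0 0.15; 3.61 1.83 0.01 0.14; 3.84 1.32 0 0.14; 3.98 0.77 0 0.15; 
 2.02 0.08 0 0.14;   <wp>
```

View pics/w14.png

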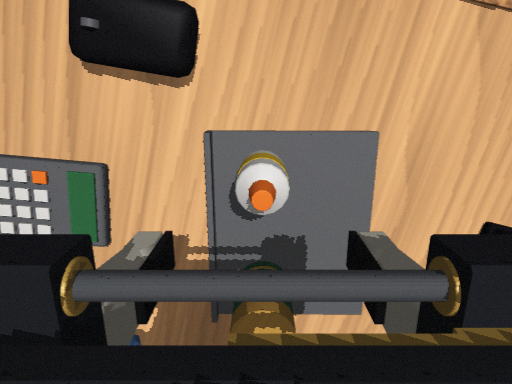

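Glue is back (cap at 262,197). Now the tub.

Request:
{"method": "apply_moves", "body": {
  "deltas": "0.2 2 0 0.14; 0.9 3.9 0 0.15; 1.5 3.8 0 0.14; 2 3.5 0 0.14; 2.5 3.2 0 0.15; 2.9 2.8 0 0.14; 3.3 2.4 0 0.15; 3.6 1.8 0 0.14; 3.8 1.3 0 0.14; 4 0.8 0 0.15"
}}

```text
t: 56.1
eef_pos: [0.5175, 0.2829, 0.1661]
ee_rot: [-3.141, 0.0, 1.943]
force: [0.7, -0.3, 0.5]
width: 0.0875
```

Request:
{"method": "apply_moves", "body": {
  "deltas": "2 0.1 0 0.14; 0 0 0 0; 0 0 0 0"
}}

```text
t: 56.48
eef_pos: [0.5119, 0.3004, 0.1661]
ee_rot: [-3.141, 0.001, 1.81]
force: [0.4, -0.0, -0.5]
width: 0.0875
```

Run:
```python
from h import *
plan((.5124,.3017,.17,103.6,.05),(.5124,.3017,.036,103.6,.03))
d=snap('wrist','w15.png');print(proj(d,(.5124,.3017,.069)))
```

```text
t 56.48 at [0.5119 0.3004 0.1661] yaw 103.69 rpy [-3.1407e+00  5.0000e-04  1.8098e+00] w 0.0875 F [ 0.4 -0.  -0.5] q [ 0.86  0.27 -0.26 -0.   -1.04 -2.19]
0.11 0.08 -0.39 0;   <wp> 0 0 1.34 0; 0 0 2.68 0; 0 0 2.68 0; 0 0 2.68 0; 0 0 2.68 0; 0 0 1.34 0;   <wp>
[260.56113914 195.23628467]
```

View pics/w15.png

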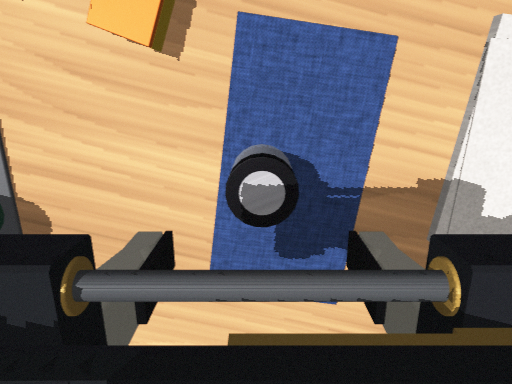

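Request:
{"method": "apply_moves", "body": {
  "deltas": "0.1 0 1.3 0; 0 0 2.7 0; 0 0 2.7 0; 0 0 2.7 0; 0 0 2.3 0; 0 0 1.3 0; 0 0 0 0; 0 0 0 0"
}}

```text
t: 57.52
eef_pos: [0.5123, 0.3022, 0.0373]
ee_rot: [3.141, -0.0, 1.808]
force: [0.3, 0.9, 1.1]
width: 0.0882
```

Request:
{"method": "apply_moves", "body": {
  "deltas": "0 0 0 0; 0 0 0 0; 0 0 0 0; 0 0 0 0; 0 0 0 0; 0 0 0 0",
  "gripper": 1
}}

```text
t: 58.28
eef_pos: [0.5119, 0.3021, 0.0368]
ee_rot: [3.141, -0.0, 1.808]
force: [-1.9, 0.0, 3.8]
width: 0.0575
```

Run:
```python
from h import *
plan((.5124,.3017,.165,103.6,.035),(.568,-.0398,.16,103.6,.045))
```

```text
t 58.27 at [0.5119 0.3021 0.0368] yaw 103.57 rpy [ 3.1414e+00 -1.0000e-04  1.8077e+00] w 0.0575 F [-1.9  0.   3.8] q [ 0.86  0.41 -0.39  0.   -0.76 -2.2 ]
-0.01 0.01 -1.6 0; -0.01 0.01 -3.21 0; -0.01 0.01 -3.2 0; -0.01 0.01 -3.21 0; -0.01 0 -1.6 0;   <wp> -1.92 -0.14 0.03 0; -3.83 -0.29 0.05 0; -3.83 -0.29 0.06 0; -3.84 -0.29 0.05 0; -3.83 -0.29 0.06 0; 
 -3.83 -0.29 0.05 0; -3.84 -0.29 0.06 0; -3.83 -0.29 0.06 0; -3.83 -0.29 0.05 0; -1.92 -0.15 0.03 0;   <wp>
```

Request:
{"method": "apply_moves", "body": {
  "deltas": "0 0 -1.6 0; 0 0 -3.2 0; 0 0 -3.2 0; 0 0 -3.2 0; 0 0 -1.6 0; -1.9 -0.2 0 0; -3.8 -0.3 0 0; -3.8 -0.3 0 0; -3.9 -0.3 0.1 0; -3.8 -0.3 0 0"
}}

```text
t: 59.52
eef_pos: [0.5376, 0.1291, 0.1621]
ee_rot: [-3.139, 0.0, 1.807]
force: [-0.4, -0.8, -0.8]
width: 0.0576
```

Request:
{"method": "apply_moves", "body": {
  "deltas": "-3.9 -0.3 0 0; -3.8 -0.3 0.1 0; -3.8 -0.3 0 0; -3.9 -0.3 0 0; -1.9 -0.1 0 0; 0 0 0 0; 0 0 0 0"
}}

```text
t: 60.4
eef_pos: [0.5661, -0.0395, 0.1621]
ee_rot: [-3.141, -0.0, 1.807]
force: [1.2, -0.0, -0.9]
width: 0.058
```

Run:
```python
from h import *
plan((.568,-.0398,.0388,103.6,.033))
```

```text
t 60.4 at [ 0.5661 -0.0395  0.1621] yaw 103.56 rpy [-3.1408e+00 -2.0000e-04  1.8074e+00] w 0.058 F [ 1.2 -0.  -0.9] q [ 0.27  0.23 -0.32 -0.   -1.02 -1.61]
-0.01 0.02 1.54 0; -0.02 0.05 3.08 0; -0.02 0.04 3.09 0; -0.02 0.04 3.08 0; -0.01 0.02 1.54 0;   <wp>
```

Request:
{"method": "apply_moves", "body": {
  "deltas": "0 0 1.5 0; 0 0.1 3 0; 0 0 3 0; 0 0 2.2 0; 0 0 1.2 0; 0 0 0.7 0; 0 0 0.5 0; 0 0 0 0; 0 0 0 0"
}}

```text
t: 61.52
eef_pos: [0.5679, -0.0394, 0.0421]
ee_rot: [3.141, 0.0, 1.808]
force: [-1.0, 0.7, -1.1]
width: 0.0577
```

Run:
```python
from h import *
plan((.568,-.0398,.0386,103.6,.033))
```

```text
t 61.52 at [ 0.5679 -0.0394  0.0421] yaw 103.57 rpy [3.1406 0.     1.8076] w 0.0577 F [-1.   0.7 -1.1] q [ 0.27  0.37 -0.45  0.   -0.75 -1.61]
-0.04 0 0.35 0;   <wp>
```

Request:
{"method": "apply_moves", "body": {
  "deltas": "0 0 0.3 0; 0 0 0.1 0; 0 0 0 0; 0 0 0 0"
}}

```text
t: 62.02
eef_pos: [0.568, -0.0394, 0.0388]
ee_rot: [3.14, 0.0, 1.808]
force: [-2.9, 1.2, 8.7]
width: 0.0575
```

Request:
{"method": "apply_moves", "body": {
  "deltas": "0 0 0 0; 0 0 0 0; 0 0 0 0; 0 0 0 0; 0 0 -1.5 0; 0 0 -3 0; 0 0 -3 0; 0 0 -3 0; 0 0 -2.5 0; 0 0 0 0",
  "gripper": -1
}}

```text
t: 63.28
eef_pos: [0.5689, -0.0393, 0.171]
ee_rot: [3.136, 0.0, 1.808]
force: [-1.1, -0.1, -0.9]
width: 0.0879
```

Request:
{"method": "apply_moves", "body": {
  "deltas": "0 0 -1 0; 4 0 -1 0; 4 0 -1 0; 4 0 -1 0; 4 0 -1 0; 4 0 0 0; 4 0 0 0; 4 0 0 0; 3 0 0 0; 0 0 0 0"
}}

```text
t: 64.53
eef_pos: [0.4942, 0.2634, 0.2173]
ee_rot: [-3.141, 0.001, 1.81]
force: [-0.1, -0.5, 0.2]
width: 0.0875
```

Run:
```python
from h import *
plan((.568,-.0398,.0386,103.6,.5))
d=snap('top','t20.png');s=snap('scene','s20.png')
cv2.imwrite('pics/t20z.png',cv2.resize(cv2.imread('pics/t20.png')[120:205,215:315],None,fx=7,fy=7,interpolation=cv2.INTER_NEAREST))
a=cv2.imread('pics/t0.png') if 0 else cv2.imread('pics/top0.png')
for q in('tin','glue','tub'):
    r=viewer.silhouettes('top',q)[0]; print(q,r['conf'],r['extent'])
    r=viewer.silhouettes('scene',q)[0]; print(q,r['conf'],r['extent'])
h=cv2.cvtColor(d['image'],cv2.COLOR_RGB2HSV).astype(int)
m=((h[...,0]<6)|(h[...,0]>174))&(h[...,1]>170)
m[:,:350]=0;ys,xs=np.where(m);print('red',ray(d,(xs.min()+xs.max())/2,(ys.min()+ys.max())/2,.018))
cv2.imwrite('pics/p20.png',cv2.resize(cv2.imread('pics/top20.png' if 0 else 'pics/t20.png')[150:200,355:415],None,fx=10,fy=10))
```

```text
t 64.53 at [0.4942 0.2634 0.2173] yaw 103.7 rpy [-3.1407e+00  6.0000e-04  1.8100e+00] w 0.0875 F [-0.1 -0.5  0.2] q [ 0.84  0.18 -0.26 -0.   -1.14 -2.17]
-31.21 -0.01 17.87 0;   <wp>
tin 0.61 [229.2, 142.6, 24.2, 28.0]
tin 0.9 [270.7, 190.7, 26.9, 40.9]
glue 0.7 [278.8, 136.1, 13.9, 20.8]
glue 0.9 [245.1, 215.3, 18.3, 46.0]
tub 0.66 [261.3, 163.6, 17.6, 22.8]
tub 0.81 [236.6, 196.5, 26.1, 35.5]
red [ 0.34916275 -0.49981011  0.018     ]
```

View pics/t20z.png

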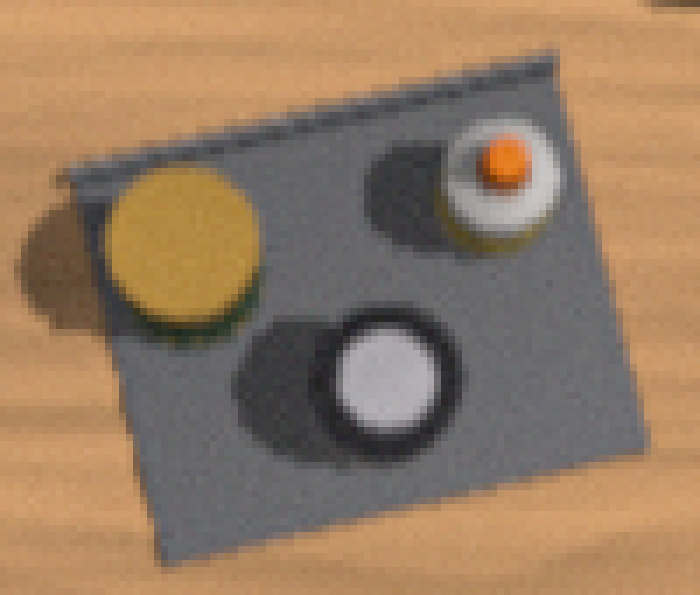

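View pics/s20.png

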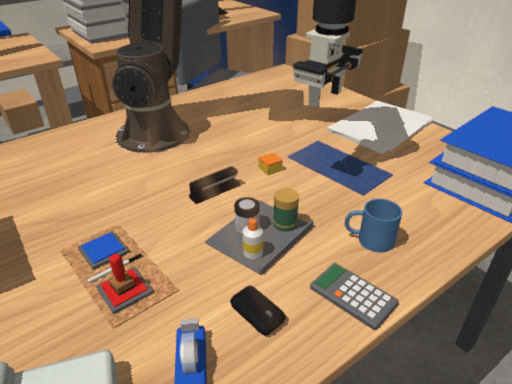

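View pics/p20.png

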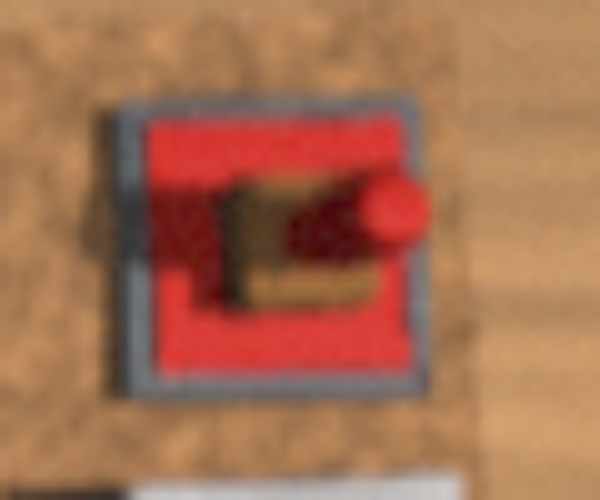

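Run:
```python
from h import *
print(readout.get_state()['qd'].round(3)); print(job.job_done())
```

```text
[ 0.004 -0.    -0.    -0.    -0.001 -0.002]
the job is handed in; nothing more can be done
None
```

I handed the job in at about 64.5 s of the 136 s. In the last pictures every condition looks met; handing in gave no verdict.

**What I did:** I moved the tub, tin and glue from the tray to the mat, in that order. With all three standing there, I stood the stamp on the red pad. Then I put the tin, glue and tub back at the arm positions where I had gripped them at the start.

**Last checks (top and scene cameras, arm clear and still):**
- **Tin, glue, tub:** all upright on the tray, within about one camera pixel (2–3 mm) of their places in the first top picture; 15 mm is allowed.
- **Stamp:** upright on the red cushion, about 3–4 mm off its centre in both the wrist and top pictures; 15 mm is allowed. I saw no contact with the blue pad.
- **Stapler and notes:** never approached, and they look unmoved in the scene picture.

**Disagreements and a failed measurement:**
- While the stamp hung over the red pad, the scene camera showed it further off than the arm's numbers did. The wrist picture put the offset at about 4 mm, so I moved it by that much before setting it down.
- My last script's automatic search for the red pad returned a wrong position, so the stamp figure is read from the pictures.

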